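# Fetch the optic mould from behind the tall moulds

### The job

The glassblower needs the squat optic mould that is hemmed in on the wooden board: first stand all three tall moulds upright on the steel plate, then set the squat mould down flat inside the ring of the mould seat, and finally put each tall mould back upright, centred on the very pad it came from. Tip nothing over, and leave the jar, the tin and the paddle where they are.

Things in the scene. Friction and masses are not known exactly. Their poses are not given: they have to be found in the camera images.
- tube_mid (a point): Tall mould shaped as a plain straight round tube: 50 mm diameter, 130 mm high, dark bore in its top. Its centre is 65 mm above its foot. Dark iron, 0.45 to 0.85 kg. It starts on one of the three outer pads of the wooden board (which one varies). Point: its centre, half-way up; z is its upright axis.
- step_mid (a point): Tall stepped round mould: the lower 45 mm is 60 mm in diameter, above that a neck of 42 mm diameter; 125 mm high in all. Its centre is 62.5 mm above its foot. Dark iron, 0.45 to 0.85 kg. It starts on one of the three outer pads of the wooden board (which one varies). Point: its centre, half-way up; z is its upright axis.
- square_mid (a point): Tall square mould: a straight block, 44 by 44 mm in plan and 115 mm high, square dark bore. Its centre is 57.5 mm above its foot. Dark iron, 0.45 to 0.85 kg. It starts on one of the three outer pads of the wooden board (which one varies). Point: its centre, half-way up; z is its upright axis. Its x and y axes are square to its sides; turned up to 20 degrees from the board's axes.
- optic_mid (a point): The squat optic mould that is wanted: a low round dark iron pot, 52 mm diameter and 50 mm high, ten radial ribs showing around the mouth, 0.3 to 0.52 kg. It stands on the wooden board, hemmed in by the three tall moulds (5 to 15 mm gaps) until these are cleared. Point: its centre, 25 mm above its foot.
- rack: Wooden storage board, fixed, 210 (x) by 230 (y) mm, 20 mm thick; origin at the centre of its underside, standing surface 20 mm above it; x points away from the robot, y to its left at yaw 0 (it is turned up to 12 degrees). Dark round pads are painted flat on it, centred at (x, y) mm: (-27, 0), (45, 62) and (45, -62) for the tall moulds, 58 mm across, and (35, 0) for the squat mould. Low battens, 8 mm high above the surface, along its sides and far edge.
- plate: Bare flat steel plate, fixed, 280 (x) by 150 (y) mm, 12 mm thick, empty at the start: the side area for the tall moulds. Origin at the centre of its underside; top 12 mm above it; its long side runs along its x, within 9 degrees of straight away from the robot.
- seat: Mould seat, fixed: grey round base, 116 mm diameter and 12 mm thick, with a raised metal ring on it 8 mm high, 74 mm inside and 94 mm outside diameter. Origin at the centre of the underside; the floor inside the ring is 12 mm above it. Board, plate and seat lie side by side; which is left, middle or right varies.
- jar: Bystander: closed green glass jar, 64 mm diameter, 85 mm high, loose, at the far side of the bench. Origin under its centre.
- tin: Bystander: round tin, 70 mm diameter, 70 mm high, loose, at the far side. Origin under its centre.
- paddle: Bystander: flat wooden paddle lying crosswise at the far side of the bench, loose, about 200 mm long, 65 mm wide and 30 mm high at most. Origin on its underside.
Things that resemble listed ones, but are neither listed nor needed, are in the scene too. Leave any red or turquoise look-alike of the part that bears step_mid alone. Leave any orange look-alike of the part that bears square_mid alone.

How it is judged:
By the outcome, as a careful person would: the job done as asked, in the order asked, and still so for the second after the job is handed in, with the robot touching nothing.
It also fails if it takes over 144 s, if anything falls off the work surface, if the arm or the gripper's body presses on something with over 40 N, if the wrist force passes 120 N, or if a joint passes its speed limit or range.

### The arm

A 6-joint arm with a two-finger parallel gripper is mounted at the origin on the work surface. World frame = base frame: x ahead of the robot, y to its left, z up, the work surface at z = 0. Lengths are in m, angles in rad, forces in N, time in s.
With the tool pointing down it reaches from about 0.2 to 0.875 m from the base axis. Payload 3.4 kg.
Tool frame: the origin (TCP) lies midway between the tips of the shut fingers; the grasp point (between the pads) lies 19 mm behind it; z points along the fingers, y is the line along which they close (so a half turn about z gives the same grasp; the last joint's range is limited). The gripper opens to 94 mm and grips with 3 to 60 N. Pads are 16 mm wide; open, the fingers measure 119 mm over their backs; the gripper's body (75 mm by 177 mm) begins 78 mm behind the grasp point.
Start: joints at [-1.444, 0.276, 1.505, -0, 1.361, -0.121], TCP at [0.141, -0.557, 0.205] pointing down, gripper open.
Joint ranges: [-2.89, 2.89], [-0.75, 2.08], [0.22, 2.7], [-1.18, 4.32], [0.11, 2.71], [-2.7, 2.7]. Speed limits (rad/s): [2.57, 2.57, 3.14, 3.14, 3.14, 3.14].

### API

Orientations are given as a unit quaternion [w, x, y, z].
In Python, from workcell import manip gives the robot as it stands.
- The arm moves only by the tool move_arm, never from a script. Its argument "series" is a list of rows, each a list of 3 entries, a list of its own where there are three numbers: the shift along the tool's x, y, z each as a share of 0.25 m, from -1 to 1, then the turn, a rotation vector about the tool's x, y, z each as a share of 2 pi rad, from -1 to 1, then the opening, from -1 (shut) to 1 (fully open), so that 0 is half open. In form: [[[dx, dy, dz], [wx, wy, wz], claw], ...]. A call has 1 to 5 rows; each row is the pose to reach, as a shift and turn from the pose commanded when the call began, along the tool's axes at that moment, turning the shorter way round; what a row does not reach only later rows make up. A row lasts 1/10 s, in which the tool goes at most 50 mm and 8.59 degrees, less where a joint would pass 70% of its speed; a pose out of reach is approached as far as the arm can. A call with a number of a shift or a turn outside -1 to 1 is refused whole. A call with a gripper value outside its range is refused whole. The fingers move at their own pace and stop on an object; "squeeze" is the grip in N (left out, the last holds). Time passes only in rows, so rows that repeat a pose let the fingers close. It gives the time, the measured TCP pose, the force, the opening and the grip force at its end, in the units of the state.
- manip.get_obs(): the state, without advancing time (a new reading comes with each control period).
- manip.snapshot(name): name is "side" or "top"; returns a dict with "img" (420x560x3 uint8, blue, green, red), "range_z" (420x560 float32, m along the optical axis (not along the pixel's ray), 0 where there is no reading), "camera_matrix" (3x3 intrinsics, pixels), "R" (3x3) and "t" (3): a world point X has camera coordinates R X + t. Camera axes: x right, y down, z forward; pixel columns grow to the right and rows downward; lengths in m; the calibration is good to about 2 mm. A picture is of the moment at which its call begins.
- manip.job_done(): hands the job in; it is judged then, once.
Trained networks look in a picture, given as the dict that the camera call returned (one of the last four; its "shot" number tells which), for a name from the list of things; names that differ only in an ending like _2 or _b are one class to them, and where a whole thing is asked for, a point or a joint stands for the part that bears it (a point fixed in the world has none). Each returns a list of dicts, best first, with "score" (0 to 1); they miss things now and then, are a little off and sometimes report something else, mostly with a low value. They report only what shows in the picture. A call takes as long as a camera call. They do not tell look-alikes from the thing itself.
- manip.silhouettes(picture, thing): "mask" (420x560 bool, what is visible of it) and "rect" ([left, top, width, height] in pixels, round what is visible of it).
- manip.landmark_of(picture, thing): "pixel" ([column, row] in pixels: a listed point, or the origin of a listed thing).
The state is a dict: "time": time; "joint_pos": joint angles; "qd": joint speeds; "effort": joint torques, N m; "tcp_pos": TCP position; "eef_rot": TCP orientation; "ft_force": force on the tool from outside, world axes, zero at the start; "moment": the same for the moment, N m; "width": finger opening in m; "gripper_force": force on a finger pad.
Only numpy, scipy, OpenCV 4.12 (cv2) and the standard library are available. Lean on these libraries where they do the work, as an engineer would, in place of code of your own. Each camera call takes 0.05 s, during which the arm holds its last target. There are 200 camera calls.

## Working session

There is one attempt and no reset: what is moved stays moved. The work goes in short steps, Python scripts to look and compute and a tool call to move; the robot and the scene stay as the last step left them, time stands still between calls to the robot, and variables do not carry over. Pictures are saved under pics/ and viewed, at most 14 in all, crops included, and the job is handed in when it is done.

Besides the shell and the picture viewer there is one more tool, called after "Emit:" as name([rows], argument=value, ...), one row to a line, values as JSON. move_arm: Moves the arm, as the interface text tells. Shift numbers are shares of 0.25 m and turn numbers shares of 2 pi rad, none past 1 either way. Its arguments: {"type":"object","properties":{"series":{"type":"array"},"squeeze":{"type":"number"}},"required":["series"]}

```bash
mkdir -p pics; ls
python3 - <<'E'
from workcell import manip
import cv2,pickle
o=manip.get_obs();print(o['time'],o['tcp_pos'],o['eef_rot'],o['width'])
for n in('top','side'):
    s=manip.snapshot(n);cv2.imwrite(f'pics/{n}0.png',s['img']);pickle.dump(s,open(n+'0.pkl','wb'))
    for th in['tube_mid','step_mid','square_mid','optic_mid','rack','plate','seat']:
        try:
            for d in manip.landmark_of(s,th)[:3]:print(n,th,[round(float(v)) for v in d['pixel']],round(d['score'],2))
        except Exception as e:print(n,th,e)
    print(s['R'].round(3).tolist(),s['t'].round(3),s['camera_matrix'][0])
E
```

```text
pics
0.0 [ 0.14093475 -0.55687232  0.20462899] [-9.09186958e-04  9.92333875e-01  1.23582579e-01 -2.11858357e-05] 0.09405227502000466
top tube_mid [417, 201] 0.69
top step_mid [387, 299] 0.78
top step_mid [401, 232] 0.74
top step_mid [433, 299] 0.67
top square_mid [368, 210] 0.83
top square_mid [411, 149] 0.67
top square_mid [286, 229] 0.53
top optic_mid [391, 213] 0.61
top optic_mid [416, 196] 0.29
top rack [388, 230] 0.81
top rack [280, 151] 0.49
top plate [285, 229] 0.64
[[-0.011, -1.0, -0.006], [-0.985, 0.012, -0.174], [0.174, 0.004, -0.985]] [-0.011  0.538  1.089] [448.29794186   0.         281.14036109]
side tube_mid [303, 154] 0.89
side step_mid [326, 163] 0.79
side step_mid [378, 163] 0.67
side step_mid [377, 181] 0.58
side square_mid [300, 177] 0.78
side square_mid [261, 157] 0.74
side optic_mid [302, 172] 0.54
side rack [318, 187] 0.7
side plate [296, 234] 0.75
side seat [237, 328] 0.94
[[-0.959, -0.285, 0.004], [-0.149, 0.489, -0.86], [0.243, -0.825, -0.511]] [0.514 0.16  0.849] [379.54497473   0.         282.34092061]
```

View pics/top0.png

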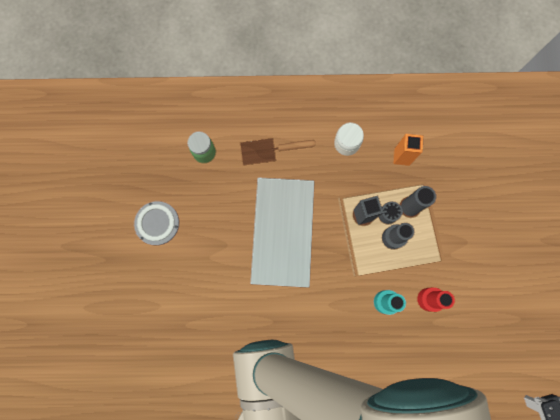

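View pics/side0.png

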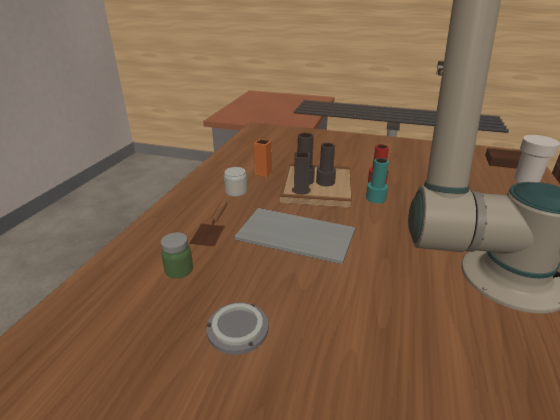

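The top view shows the board at right (388,230) with the tube upper right (417,201), the stepped mould near (401,235), the square upper left (368,210), and the optic between them (391,212). The plate is in the middle (283,232) and the seat at left (156,223). The red, turquoise and orange look-alikes stand off the board.

```bash
cat > h.py <<'E'
import numpy as np,cv2
def cloud(s):
    K=s['camera_matrix'];z=s['range_z'].astype(float);v,u=np.mgrid[:z.shape[0],:z.shape[1]]
    P=np.stack([(u-K[0,2])/K[0,0]*z,(v-K[1,2])/K[1,1]*z,z],-1)
    W=(P-s['t'])@s['R']; W[z==0]=np.nan
    return W
def rect(W,reg,z0,z1):
    x0,x1,y0,y1=reg
    m=(W[...,0]>x0)&(W[...,0]<x1)&(W[...,1]>y0)&(W[...,1]<y1)&(W[...,2]>z0)&(W[...,2]<z1)
    return m
def blobs(W,m,minpx=15):
    n,l,st,c=cv2.connectedComponentsWithStats(m.astype(np.uint8))
    for i in range(1,n):
        if st[i,4]>=minpx:
            p=W[l==i];(c,d,a)=cv2.minAreaRect((p[:,:2]*1000).astype(np.float32))
            (cc,r)=cv2.minEnclosingCircle((p[:,:2]*1000).astype(np.float32))
            print(' px',st[i,4],'uv',st[i,:4],'z',np.percentile(p[:,2],[5,50,95]).round(4),'rect',np.round(c,1),np.round(d,1),round(a,1),'circ',np.round(cc,1),round(r,1))
E
python3 - <<'E'
import pickle;from h import *
s=pickle.load(open('top0.pkl','rb'));W=cloud(s)
z=W[300:330,200:240,2];print('table z',np.nanmean(z),np.nanstd(z))
print('board');blobs(W,rect(W,(.3,.75,-.5,-.1),.013,.035),200)
print('plate');blobs(W,rect(W,(.3,.75,-.2,.2),.007,.02),200)
print('seat+ring');blobs(W,rect(W,(.3,.75,.15,.5),.006,.03),200);blobs(W,rect(W,(.3,.75,.15,.5),.016,.03),100)
print('tops')
for z0,z1 in((.128,.165),(.138,.165),(.145,.165)):print(z0);blobs(W,rect(W,(.35,.68,-.5,-.1),z0,z1))
print('optic');blobs(W,rect(W,(.4,.65,-.35,-.18),.062,.08))
big=cv2.resize(s['img'][170:290,330:450],None,fx=5,fy=5,interpolation=cv2.INTER_CUBIC);cv2.imwrite('pics/crop0.png',big)
E
```

```text
table z 0.0001852101773935286 0.002208428434663583
board
 px 5216 uv [339 181 106  95] z [0.0177 0.0217 0.0302] rect [ 509.1 -298.6] [210.6 232.6] 9.1 circ [ 508.6 -297.4] 154.7
plate
 px 203 uv [276 140  40  11] z [0.0102 0.0166 0.0197] rect [736.3 -57.5] [ 19.6 105.5] 7.1 circ [736.3 -57.4] 52.7
 px 6088 uv [251 178  64 110] z [0.009  0.0125 0.0161] rect [505.2 -20.9] [150.2 280.7] 86.1 circ [505.2 -21.7] 157.3
seat+ring
 px 1518 uv [135 201  44  44] z [0.0084 0.0128 0.0218] rect [530.8 308.8] [115.3 113.6] 85.0 circ [532.9 309.6] 59.9
 px 393 uv [138 205  36  36] z [0.0167 0.0197 0.0232] rect [530.6 309.1] [92.6 92.7] 88.9 circ [530.6 307.9] 49.2
tops
0.128
 px 420 uv [412 186  25  23] z [0.1363 0.1511 0.1545] rect [ 562.6 -350.9] [48.8 49. ] 59.0 circ [ 562.8 -351.2] 25.2
 px 364 uv [360 196  24  22] z [0.1326 0.136  0.1395] rect [ 542.7 -229.1] [43.9 45. ] 16.5 circ [ 542.6 -228.7] 29.5
 px 287 uv [395 223  20  18] z [0.1356 0.1461 0.149 ] rect [ 481.7 -301.5] [40.6 40.4] 82.6 circ [ 481.9 -302. ] 21.4
0.138
 px 393 uv [413 186  24  22] z [0.1443 0.1513 0.1546] rect [ 562.6 -350
[... 182 characters left out ...]
[415 186  22  21] z [0.148  0.1516 0.1546] rect [ 562.7 -351.3] [48.1 48.7] 55.8 circ [ 562.6 -351.3] 25.2
 px 192 uv [397 223  18  18] z [0.1453 0.147  0.1495] rect [ 481.7 -300.6] [39.7 39.2] 27.9 circ [ 482.3 -301.5] 21.0
optic
 px 44 uv [405 198  12  16] z [0.0627 0.0719 0.0787] rect [ 554.2 -334.4] [41.1 11.9] 26.5 circ [ 556.8 -339.7] 20.5
 px 338 uv [382 201  21  21] z [0.0676 0.0715 0.0754] rect [ 543.4 -293.1] [48.4 51.1] 80.5 circ [ 543.  -292.1] 26.1
 px 31 uv [356 206  11  17] z [0.0635 0.0716 0.0797] rect [ 535.1 -210.4] [44.4 12.3] 33.1 circ [ 538.5 -215.6] 22.2
 px 181 uv [385 224  23  24] z [0.0629 0.0665 0.0751] rect [ 479.4 -296.7] [58.  45.3] 24.2 circ [ 482.1 -302. ] 29.9
```

View pics/crop0.png

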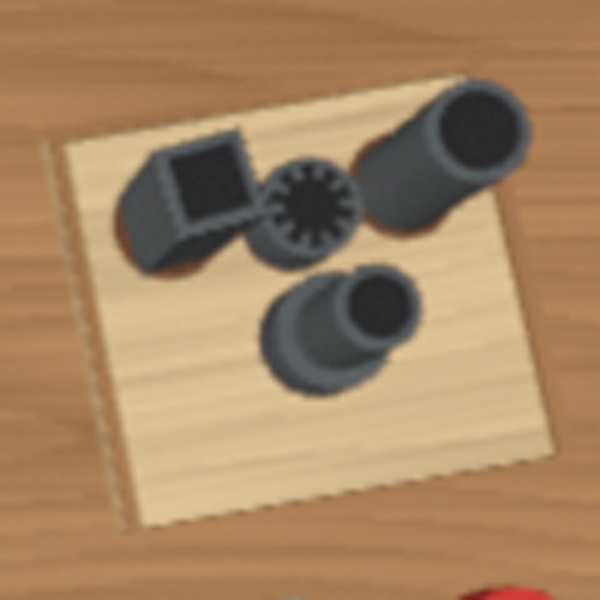

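The crop shows the square at top left (175,205), the optic in the middle (305,205), the tube at top right (440,170) and the stepped mould at the bottom (330,330). This agrees with the pads predicted from the fitted board, which is at (509,-299) mm with a yaw of about 9.1°. I'll start moving, using one tool yaw of 16.5° (the square's own yaw) throughout.

Emit:
move_arm([
  [[0.78, -0.33, 0], [0, 0, -0.0064], 1],
  [[0.78, -0.33, 0], [0, 0, -0.0064], 1],
  [[0.78, -0.33, 0], [0, 0, -0.0064], 1],
  [[0.78, -0.33, 0], [0, 0, -0.0064], 1],
  [[0.78, -0.33, 0], [0, 0, -0.0064], 1],
], squeeze=50)

```text
time: 1.3
tcp_pos: [0.313, -0.4263, 0.2057]
eef_rot: [-0.001, 0.989, 0.146, 0.001]
ft_force: [-0.7, 0.2, -0.3]
width: 0.0938
gripper_force: 0.0
```

```bash
cat > go.py <<'E'
# usage: go.py x y z [x y z ...] (mm): shift shares for successive calls in the tool axes at start
import sys,numpy as np
from scipy.spatial.transform import Rotation as R
from workcell import manip
o=manip.get_obs();q=np.array(o['eef_rot']);M=R.from_quat(q[[1,2,3,0]]).as_matrix()
p=np.array(o['tcp_pos'])*1000
print('t',round(o['time'],2),'p',p.round(1),'yaw',round(np.degrees(np.arctan2(M[1,0],M[0,0])),2),'tilt',M[:2,2].round(4),'w',round(o['width']*1000,1),'gf',round(o['gripper_force'],1),'F',np.round(o['ft_force'],1))
a=np.array(sys.argv[1:],float).reshape(-1,3)
for w in a: print(w,((w-p)@M/250).round(4).tolist(),round(np.linalg.norm(w-p)));p=w
E
python3 go.py 481.8 -301.6 185 481.8 -301.6 99
```

```text
t 1.3 p [ 313.  -426.3  205.7] yaw 16.75 tilt [0.0018 0.0013] w 93.8 gf 0.0 F [-0.7  0.2 -0.3]
[ 481.8 -301.6  185. ] [0.7901, -0.2832, 0.0849] 211
[ 481.8 -301.6   99. ] [-0.0007, 0.0003, 0.344] 86
```

Emit:
move_arm([
  [[0.79, -0.283, 0.085], [0, 0, 0], 1],
  [[0.79, -0.283, 0.085], [0, 0, 0], 1],
  [[0.79, -0.283, 0.085], [0, 0, 0], 1],
  [[0.79, -0.283, 0.085], [0, 0, 0], 1],
  [[0.79, -0.283, 0.085], [0, 0, 0], 1],
])

```text
time: 1.8
tcp_pos: [0.4821, -0.303, 0.1836]
eef_rot: [-0.001, 0.989, 0.146, 0.001]
ft_force: [-0.0, -1.2, -0.2]
width: 0.094
gripper_force: 0.0
```

Emit:
move_arm([
  [[0, 0, 0], [0, 0, 0], 1],
  [[0, 0, 0], [0, 0, 0], 1],
])

```text
time: 2.0
tcp_pos: [0.4782, -0.3067, 0.1842]
eef_rot: [0.0, 0.99, 0.143, -0.001]
ft_force: [-0.1, -0.8, -0.0]
width: 0.0941
gripper_force: 0.0
```

```bash
python3 go.py 481.8 -301.6 99
```

```text
t 2.0 p [ 478.2 -306.7  184.2] yaw 16.5 tilt [-0.0011 -0.001 ] w 94.1 gf 0.0 F [-0.1 -0.8 -0. ]
[ 481.8 -301.6   99. ] [0.0201, -0.0157, 0.3408] 85
```

Emit:
move_arm([
  [[0.014, -0.011, 0.2], [0, 0, 0], 1],
  [[0.014, -0.011, 0.2], [0, 0, 0], 1],
  [[0.014, -0.011, 0.2], [0, 0, 0], 1],
])

```text
time: 2.3
tcp_pos: [0.4801, -0.3031, 0.1342]
eef_rot: [-0.0, 0.99, 0.143, -0.001]
ft_force: [-0.4, -0.2, 1.5]
width: 0.0942
gripper_force: 0.0
```

```bash
python3 go.py 481.8 -301.6 99;python3 - <<'E'
from workcell import manip
import pickle,numpy as np
s=manip.snapshot('top');pickle.dump(s,open('t1.pkl','wb'))
for i in range(4):
    manip.snapshot('side');print(np.round(manip.get_obs()['tcp_pos'],4))
E
```

```text
t 2.3 p [ 480.1 -303.1  134.2] yaw 16.39 tilt [-0.0018  0.0006] w 94.2 gf 0.0 F [-0.4 -0.2  1.5]
[ 481.8 -301.6   99. ] [0.0084, -0.0038, 0.1409] 35
[ 0.482  -0.304   0.1361]
[ 0.4823 -0.3039  0.1363]
[ 0.4824 -0.3036  0.1363]
[ 0.4824 -0.3034  0.1361]
```

Emit:
move_arm([
  [[0, -0.006, 0.149], [0, 0, 0], 1],
  [[0, -0.006, 0.149], [0, 0, 0], 1],
  [[0, -0.006, 0.149], [0, 0, 0], 1],
  [[0, -0.006, 0.149], [0, 0, 0], 1],
  [[0, -0.006, 0.149], [0, 0, 0], -1],
])

```text
time: 3.05
tcp_pos: [0.4822, -0.3014, 0.0985]
eef_rot: [0.001, 0.99, 0.144, 0.001]
ft_force: [-0.3, 0.1, 0.0]
width: 0.0889
gripper_force: 0.0
```

Emit:
move_arm([
  [[0, 0, 0], [0, 0, 0], -1],
  [[0, 0, 0], [0, 0, 0], -1],
  [[0, 0, 0], [0, 0, 0], -1],
  [[0, 0, 0], [0, 0, 0], -1],
  [[0, 0, 0], [0, 0, 0], -1],
], squeeze=50)

```text
time: 3.55
tcp_pos: [0.4812, -0.3006, 0.097]
eef_rot: [0.0, 0.99, 0.144, -0.0]
ft_force: [-0.1, -0.3, 0.4]
width: 0.0493
gripper_force: 0.0
```

```bash
python3 go.py 481.8 -301.6 180 413.4 -14.6 180 413.4 -14.6 92
```

```text
t 3.55 p [ 481.2 -300.6   97. ] yaw 16.5 tilt [-0. -0.] w 49.3 gf 0.0 F [-0.1 -0.3  0.4]
[ 481.8 -301.6  180. ] [0.0011, 0.0043, -0.3321] 83
[413.4 -14.6 180. ] [0.0637, -1.1784, -0.0] 295
[413.4 -14.6  92. ] [0.0, -0.0, 0.352] 88
```

Emit:
move_arm([
  [[0, 0, 0], [0, 0, 0], -1],
  [[0, 0, 0], [0, 0, 0], -1],
  [[0, 0, 0], [0, 0, 0], -1],
  [[0, 0, 0], [0, 0, 0], -1],
])

```text
time: 3.95
tcp_pos: [0.4813, -0.3008, 0.0969]
eef_rot: [0.0, 0.99, 0.144, -0.0]
ft_force: [0.1, -0.9, -0.2]
width: 0.0413
gripper_force: 50.0
```

```bash
python3 go.py 481.8 -301.6 180
```

```text
t 3.95 p [ 481.3 -300.8   96.9] yaw 16.5 tilt [ 0.     -0.0003] w 41.3 gf 50.0 F [ 0.1 -0.9 -0.2]
[ 481.8 -301.6  180. ] [0.0011, 0.0037, -0.3323] 83
```

Emit:
move_arm([
  [[0, 0, -0.06], [0, 0, 0], -1],
  [[0, 0, -0.15], [0, 0, 0], -1],
  [[0, 0, -0.25], [0, 0, 0], -1],
  [[0, 0, -0.33], [0, 0, 0], -1],
  [[0, 0, -0.33], [0, 0, 0], -1],
])

```text
time: 4.45
tcp_pos: [0.4821, -0.3012, 0.1808]
eef_rot: [0.001, 0.99, 0.144, 0.001]
ft_force: [1.1, -0.5, -7.2]
width: 0.0416
gripper_force: 50.0
```

Emit:
move_arm([
  [[0, -0.08, 0], [0, 0, 0], -1],
  [[0.01, -0.2, 0], [0, 0, 0], -1],
  [[0.02, -0.34, 0], [0, 0, 0], -1],
  [[0.03, -0.48, 0], [0, 0, 0], -1],
  [[0.035, -0.62, 0], [0, 0, 0], -1],
])

```text
time: 4.95
tcp_pos: [0.4436, -0.1474, 0.1769]
eef_rot: [-0.002, 0.99, 0.143, -0.002]
ft_force: [0.9, 0.2, -7.6]
width: 0.0416
gripper_force: 50.0
```

Emit:
move_arm([
  [[0.01, -0.14, 0], [0, 0, 0], -1],
  [[0.02, -0.28, 0], [0, 0, 0], -1],
  [[0.025, -0.42, 0], [0, 0, 0], -1],
  [[0.03, -0.52, 0], [0, 0, 0], -1],
  [[0.03, -0.56, 0], [0, 0, 0], -1],
])

```text
time: 5.45
tcp_pos: [0.41, -0.0106, 0.1774]
eef_rot: [-0.001, 0.989, 0.145, -0.002]
ft_force: [0.4, -1.2, -7.1]
width: 0.0414
gripper_force: 50.0
```

Emit:
move_arm([
  [[0, 0, 0], [0, 0, 0], -1],
  [[0, 0, 0], [0, 0, 0], -1],
  [[0, 0, 0], [0, 0, 0], -1],
])

```text
time: 5.75
tcp_pos: [0.4135, -0.0143, 0.1791]
eef_rot: [0.0, 0.99, 0.143, -0.0]
ft_force: [0.1, -0.5, -6.8]
width: 0.0414
gripper_force: 50.0
```

```bash
python3 go.py 413.4 -14.6 91.5
```

```text
t 5.75 p [413.5 -14.3 179.1] yaw 16.44 tilt [-0.0001 -0.0009] w 41.4 gf 50.0 F [ 0.1 -0.5 -6.8]
[413.4 -14.6  91.5] [-0.0006, 0.0007, 0.3505] 88
```

Emit:
move_arm([
  [[0, 0, 0.1], [0, 0, 0], -1],
  [[0, 0, 0.22], [0, 0, 0], -1],
  [[0, 0, 0.3], [0, 0, 0], -1],
  [[0, 0, 0.34], [0, 0, 0], -1],
  [[0, 0, 0.352], [0, 0, 0], -1],
])

```text
time: 6.25
tcp_pos: [0.4128, -0.0139, 0.0906]
eef_rot: [-0.0, 0.99, 0.143, -0.001]
ft_force: [-1.0, -0.0, -7.3]
width: 0.0416
gripper_force: 50.0
```

Emit:
move_arm([
  [[0, 0, 0], [0, 0, 0], -1],
  [[0, 0, 0.004], [0, 0, 0], -1],
  [[0, 0, 0.004], [0, 0, 0], -1],
])

```text
time: 6.55
tcp_pos: [0.414, -0.0134, 0.0913]
eef_rot: [0.0, 0.99, 0.143, 0.001]
ft_force: [-0.4, 0.3, -6.2]
width: 0.0417
gripper_force: 50.0
```

```bash
python3 go.py 413.4 -14.6 89
```

```text
t 6.55 p [414.  -13.4  91.3] yaw 16.5 tilt [ 0.0021 -0.0005] w 41.7 gf 50.0 F [-0.4  0.3 -6.2]
[413.4 -14.6  89. ] [-0.0035, 0.0038, 0.0092] 3
```

Emit:
move_arm([
  [[0, 0, 0.004], [0, 0, 0], -1],
  [[0, 0, 0.008], [0, 0, 0], -1],
  [[0, 0, 0.008], [0, 0, 0], -1],
])

```text
time: 6.85
tcp_pos: [0.4134, -0.0132, 0.0889]
eef_rot: [0.0, 0.99, 0.144, 0.0]
ft_force: [-0.8, 0.1, -4.3]
width: 0.0414
gripper_force: 50.0
```

```bash
python3 go.py 413.4 -14.6 190 542.7 -229.1 180 542.7 -229.1 92
```

```text
t 6.85 p [413.4 -13.2  88.9] yaw 16.51 tilt [ 0.0011 -0.0003] w 41.4 gf 50.0 F [-0.8  0.1 -4.3]
[413.4 -14.6 190. ] [-0.0013, 0.0054, -0.4043] 101
[ 542.7 -229.1  180. ] [0.2521, 0.9696, 0.0408] 251
[ 542.7 -229.1   92. ] [-0.0003, -0.0002, 0.352] 88
```

Emit:
move_arm([
  [[0, 0, 0.001], [0, 0, 0], 0.8],
  [[0, 0, 0.001], [0, 0, 0], 0.8],
  [[0, 0, 0.001], [0, 0, 0], 0.8],
  [[0, 0, 0.001], [0, 0, 0], 0.8],
  [[0, 0, 0.001], [0, 0, 0], 0.8],
])

```text
time: 7.35
tcp_pos: [0.4133, -0.0133, 0.0884]
eef_rot: [0.0, 0.99, 0.144, 0.0]
ft_force: [0.6, -0.6, 1.1]
width: 0.0779
gripper_force: 0.0
```

Emit:
move_arm([
  [[0, 0, -0.1], [0, 0, 0], 0.8],
  [[0, 0, -0.25], [0, 0, 0], 0.8],
  [[0, 0, -0.4], [0, 0, 0], 0.8],
  [[0, 0, -0.4], [0, 0, 0], 0.8],
])

```text
time: 7.75
tcp_pos: [0.4167, -0.0139, 0.1928]
eef_rot: [0.002, 0.99, 0.144, 0.005]
ft_force: [0.2, 0.3, 0.2]
width: 0.0845
gripper_force: 0.0
```

Emit:
move_arm([
  [[0.25, 0.965, 0.04], [0, 0, 0], 0.8],
  [[0.25, 0.965, 0.04], [0, 0, 0], 0.8],
  [[0.25, 0.965, 0.04], [0, 0, 0], 0.8],
  [[0.25, 0.965, 0.04], [0, 0, 0], 0.8],
  [[0.25, 0.965, 0.04], [0, 0, 0], 0.8],
])

```text
time: 8.25
tcp_pos: [0.5418, -0.2284, 0.177]
eef_rot: [-0.0, 0.99, 0.143, -0.001]
ft_force: [0.2, 0.8, 0.7]
width: 0.0847
gripper_force: 0.0
```

Emit:
move_arm([
  [[0, 0, 0], [0, 0, 0], 0.8],
  [[0, 0, 0], [0, 0, 0], 0.8],
  [[0, 0, 0], [0, 0, 0], 0.8],
])

```text
time: 8.55
tcp_pos: [0.5404, -0.2255, 0.1774]
eef_rot: [-0.001, 0.99, 0.144, -0.001]
ft_force: [1.0, -0.6, 0.5]
width: 0.0847
gripper_force: 0.0
```

```bash
python3 go.py 542.7 -229.1 92
python3 - <<'E'
from workcell import manip;import cv2,pickle
from h import *
s=manip.snapshot('top');W=cloud(s);blobs(W,rect(W,(.3,.7,-.12,.1),.1,.15))
E
```

```text
t 8.55 p [ 540.4 -225.5  177.4] yaw 16.52 tilt [-0.002   0.0015] w 84.7 gf 0.0 F [ 1.  -0.6  0.5]
[ 542.7 -229.1   92. ] [0.0054, 0.0172, 0.3417] 86
 px 269 uv [272 254  18  19] z [0.1317 0.1377 0.1409] rect [413.8 -14.6] [40.2 39.1] 0.3 circ [414.1 -14.6] 20.6
```

Emit:
move_arm([
  [[0.005, 0.015, 0.15], [0, 0, 0], 0.8],
  [[0.005, 0.015, 0.25], [0, 0, 0], 0.8],
  [[0.005, 0.015, 0.34], [0, 0, 0], 0.8],
  [[0.005, 0.015, 0.34], [0, 0, 0], 0.8],
  [[0.005, 0.015, 0.34], [0, 0, 0], -1],
])

```text
time: 9.1
tcp_pos: [0.5436, -0.229, 0.0939]
eef_rot: [0.0, 0.99, 0.144, 0.0]
ft_force: [0.7, -0.1, 0.1]
width: 0.0795
gripper_force: 0.0
```

Emit:
move_arm([
  [[0, 0, 0], [0, 0, 0], -1],
  [[0, 0, 0], [0, 0, 0], -1],
  [[0, 0, 0], [0, 0, 0], -1],
  [[0, 0, 0], [0, 0, 0], -1],
  [[0, 0, 0], [0, 0, 0], -1],
])

```text
time: 9.6
tcp_pos: [0.5436, -0.2292, 0.0937]
eef_rot: [-0.001, 0.99, 0.143, 0.0]
ft_force: [-1.1, 2.5, 3.6]
width: 0.0435
gripper_force: 49.7
```

Emit:
move_arm([
  [[0, 0, 0], [0, 0, 0], -1],
  [[0, 0, 0], [0, 0, 0], -1],
])

```text
time: 9.8
tcp_pos: [0.5436, -0.2292, 0.0937]
eef_rot: [-0.001, 0.99, 0.143, 0.0]
ft_force: [-2.4, 3.2, 5.1]
width: 0.0437
gripper_force: 49.8
```

```bash
python3 go.py 542.7 -229.1 175 505 -20 175
```

```text
t 9.8 p [ 543.6 -229.2   93.7] yaw 16.49 tilt [-0.0002  0.0013] w 43.7 gf 49.8 F [-2.4  3.2  5.1]
[ 542.7 -229.1  175. ] [-0.0033, -0.0018, -0.3254] 81
[505. -20. 175.] [0.0928, -0.8448, 0.0011] 212
```

Emit:
move_arm([
  [[0, 0, -0.06], [0, 0, 0], -1],
  [[0, 0, -0.15], [0, 0, 0], -1],
  [[0, 0, -0.25], [0, 0, 0], -1],
  [[0, 0, -0.32], [0, 0, 0], -1],
  [[0, 0, -0.32], [0, 0, 0], -1],
])

```text
time: 10.3
tcp_pos: [0.5447, -0.2312, 0.1739]
eef_rot: [0.001, 0.99, 0.143, 0.001]
ft_force: [0.5, -0.5, -8.1]
width: 0.0437
gripper_force: 49.7
```

Emit:
move_arm([
  [[0.01, -0.08, 0], [0, 0, 0], -1],
  [[0.03, -0.24, 0], [0, 0, 0], -1],
  [[0.05, -0.42, 0], [0, 0, 0], -1],
  [[0.07, -0.6, 0], [0, 0, 0], -1],
  [[0.08, -0.73, 0], [0, 0, 0], -1],
])

```text
time: 10.8
tcp_pos: [0.508, -0.0459, 0.1705]
eef_rot: [-0.002, 0.99, 0.144, -0.003]
ft_force: [0.4, -0.7, -8.1]
width: 0.0437
gripper_force: 49.9
```

Emit:
move_arm([
  [[0.01, -0.08, 0], [0, 0, 0], -1],
  [[0.013, -0.115, 0], [0, 0, 0], -1],
  [[0.013, -0.115, 0], [0, 0, 0], -1],
  [[0.013, -0.115, 0], [0, 0, 0], -1],
  [[0.013, -0.115, 0], [0, 0, 0], -1],
])

```text
time: 11.3
tcp_pos: [0.5063, -0.022, 0.1728]
eef_rot: [0.0, 0.99, 0.143, -0.0]
ft_force: [0.1, -0.3, -6.9]
width: 0.0438
gripper_force: 49.9
```

```bash
python3 go.py 505 -20 86
```

```text
t 11.3 p [506.3 -22.  172.8] yaw 16.44 tilt [-0.0004 -0.0008] w 43.8 gf 49.9 F [ 0.1 -0.3 -6.9]
[505. -20.  86.] [-0.0025, -0.0095, 0.3471] 87
```

Emit:
move_arm([
  [[0, 0, 0.1], [0, 0, 0], -1],
  [[0, -0.004, 0.22], [0, 0, 0], -1],
  [[0, -0.008, 0.3], [0, 0, 0], -1],
  [[0, -0.008, 0.335], [0, 0, 0], -1],
  [[0, -0.008, 0.34], [0, 0, 0], -1],
])

```text
time: 11.8
tcp_pos: [0.5051, -0.0197, 0.0872]
eef_rot: [-0.0, 0.99, 0.143, -0.001]
ft_force: [0.3, 1.1, -7.0]
width: 0.0439
gripper_force: 49.9
```

Emit:
move_arm([
  [[0, 0, 0], [0, 0, 0], -1],
  [[0, 0, 0.004], [0, 0, 0], -1],
  [[0, 0, 0.004], [0, 0, 0], -1],
  [[0, 0, 0.004], [0, 0, 0], -1],
])

```text
time: 12.2
tcp_pos: [0.506, -0.019, 0.0879]
eef_rot: [0.0, 0.99, 0.144, 0.001]
ft_force: [0.2, -0.1, -8.1]
width: 0.0436
gripper_force: 49.9
```

```bash
python3 go.py 505 -20 86
```

```text
t 12.2 p [506.  -19.   87.9] yaw 16.51 tilt [ 0.0014 -0.0004] w 43.6 gf 49.9 F [ 0.2 -0.1 -8.1]
[505. -20.  86.] [-0.0048, 0.0027, 0.0076] 2
```

Lower a little more until it touches, then release and go to the tube.

Emit:
move_arm([
  [[0, 0, 0.004], [0, 0, 0], -1],
  [[0, 0, 0.008], [0, 0, 0], -1],
  [[0, 0, 0.009], [0, 0, 0], -1],
  [[0, 0, 0.009], [0, 0, 0], -1],
])

```text
time: 12.6
tcp_pos: [0.5057, -0.0189, 0.0857]
eef_rot: [0.0, 0.99, 0.144, 0.0]
ft_force: [-1.8, 0.7, 0.8]
width: 0.0438
gripper_force: 49.9
```

Emit:
move_arm([
  [[0, 0, 0], [0, 0, 0], 0.8],
  [[0, 0, 0], [0, 0, 0], 0.8],
  [[0, 0, 0], [0, 0, 0], 0.8],
  [[0, 0, 0], [0, 0, 0], 0.8],
  [[0, 0, 0], [0, 0, 0], 0.8],
])

```text
time: 13.1
tcp_pos: [0.5057, -0.019, 0.085]
eef_rot: [0.0, 0.99, 0.143, 0.0]
ft_force: [0.4, 0.5, -0.1]
width: 0.0802
gripper_force: 0.0
```

Emit:
move_arm([
  [[0, 0, -0.1], [0, 0, 0], 0.8],
  [[0, 0, -0.25], [0, 0, 0], 0.8],
  [[0, 0, -0.42], [0, 0, 0], 0.8],
  [[0, 0, -0.42], [0, 0, 0], 0.8],
  [[0, 0, -0.42], [0, 0, 0], 0.8],
])

```text
time: 13.6
tcp_pos: [0.506, -0.019, 0.1908]
eef_rot: [0.0, 0.99, 0.143, 0.001]
ft_force: [-0.3, 0.0, -0.5]
width: 0.0846
gripper_force: 0.0
```

```bash
python3 go.py 562.5 -350.3 190
python3 - <<'E'
from workcell import manip
from h import *
s=manip.snapshot('side');cv2.imwrite('pics/s1.png',s['img'])
E
```

```text
t 13.6 p [506.  -19.  190.8] yaw 16.5 tilt [ 0.0024 -0.0005] w 84.6 gf 0.0 F [-0.3  0.  -0.5]
[ 562.5 -350.3  190. ] [-0.1597, 1.3346, 0.0045] 336
```

View pics/s1.png

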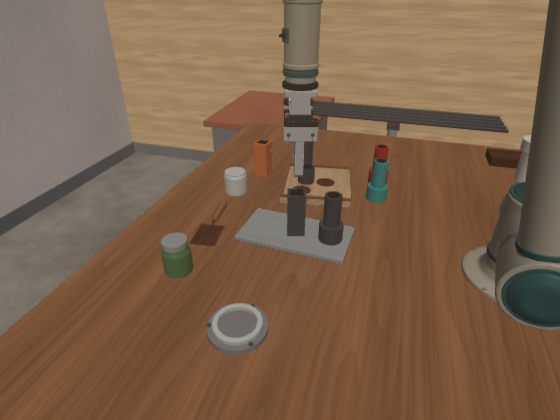

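The square (297,213) and the stepped mould (332,218) both stand on the plate, and the tube and optic are still on the board. I'll go for the tube next.

Emit:
move_arm([
  [[-0.08, 0.68, 0], [0, 0, 0], 0.8],
  [[-0.08, 0.68, 0], [0, 0, 0], 0.8],
  [[-0.08, 0.68, 0], [0, 0, 0], 0.8],
  [[-0.08, 0.68, 0], [0, 0, 0], 0.8],
])

```text
time: 14.05
tcp_pos: [0.5341, -0.1913, 0.1875]
eef_rot: [-0.0, 0.99, 0.142, -0.002]
ft_force: [0.3, 0.1, -0.3]
width: 0.0851
gripper_force: 0.0
```

Emit:
move_arm([
  [[-0.08, 0.655, 0], [0, 0, 0], 0.8],
  [[-0.08, 0.655, 0], [0, 0, 0], 0.8],
  [[-0.08, 0.655, 0], [0, 0, 0], 0.8],
  [[-0.08, 0.655, 0], [0, 0, 0], 0.8],
  [[-0.08, 0.655, 0], [0, 0, 0], 0.8],
])

```text
time: 14.55
tcp_pos: [0.561, -0.3519, 0.187]
eef_rot: [-0.001, 0.99, 0.142, -0.002]
ft_force: [-0.6, 0.4, 0.3]
width: 0.0846
gripper_force: 0.0
```

Emit:
move_arm([
  [[0, 0, 0], [0, 0, 0], 0.8],
  [[0, 0, 0], [0, 0, 0], 0.8],
])

```text
time: 14.75
tcp_pos: [0.5615, -0.348, 0.1895]
eef_rot: [-0.001, 0.99, 0.144, -0.0]
ft_force: [-0.4, 0.0, -0.2]
width: 0.0844
gripper_force: 0.0
```

```bash
python3 go.py 562.5 -350.5 105
```

```text
t 14.75 p [ 561.5 -348.   189.5] yaw 16.59 tilt [-0.0012  0.0017] w 84.4 gf 0.0 F [-0.4  0.  -0.2]
[ 562.5 -350.5  105. ] [0.0012, 0.0114, 0.3381] 85
```

Emit:
move_arm([
  [[0.001, 0.008, 0.15], [0, 0, 0], 0.8],
  [[0.001, 0.008, 0.25], [0, 0, 0], 0.8],
  [[0.001, 0.008, 0.34], [0, 0, 0], 0.8],
  [[0.001, 0.008, 0.34], [0, 0, 0], 0.8],
  [[0.001, 0.008, 0.34], [0, 0, 0], -1],
])

```text
time: 15.25
tcp_pos: [0.563, -0.3508, 0.1057]
eef_rot: [-0.0, 0.99, 0.144, 0.0]
ft_force: [0.8, 0.1, 0.9]
width: 0.0796
gripper_force: 0.0
```

Emit:
move_arm([
  [[0, 0, 0], [0, 0, 0], -1],
  [[0, 0, 0], [0, 0, 0], -1],
  [[0, 0, 0], [0, 0, 0], -1],
  [[0, 0, 0], [0, 0, 0], -1],
  [[0, 0, 0], [0, 0, 0], -1],
])

```text
time: 15.75
tcp_pos: [0.5629, -0.3518, 0.1058]
eef_rot: [-0.0, 0.99, 0.143, 0.0]
ft_force: [-0.5, 2.0, 3.9]
width: 0.0494
gripper_force: 49.9
```

Emit:
move_arm([
  [[0, 0, 0], [0, 0, 0], -1],
  [[0, 0, 0], [0, 0, 0], -1],
])

```text
time: 15.95
tcp_pos: [0.5629, -0.3518, 0.1058]
eef_rot: [-0.0, 0.99, 0.143, 0.0]
ft_force: [-0.9, 2.3, 5.9]
width: 0.0498
gripper_force: 49.9
```

```bash
python3 go.py 562.5 -350.5 190 597 -26 190
```

```text
t 15.95 p [ 562.9 -351.8  105.8] yaw 16.5 tilt [0.0006 0.0004] w 49.8 gf 49.9 F [-0.9  2.3  5.9]
[ 562.5 -350.5  190. ] [0.0003, -0.0053, -0.3367] 84
[597. -26. 190.] [0.5009, -1.2054, 0.0006] 326
```

Emit:
move_arm([
  [[0, 0, -0.06], [0, 0, 0], -1],
  [[0, 0, -0.15], [0, 0, 0], -1],
  [[0, 0, -0.25], [0, 0, 0], -1],
  [[0, 0, -0.33], [0, 0, 0], -1],
  [[0, 0, -0.33], [0, 0, 0], -1],
])

```text
time: 16.45
tcp_pos: [0.5638, -0.3535, 0.1891]
eef_rot: [0.002, 0.99, 0.143, 0.001]
ft_force: [-0.4, 0.1, -4.4]
width: 0.0494
gripper_force: 49.9
```

Emit:
move_arm([
  [[0.03, -0.08, 0], [0, 0, 0], -1],
  [[0.08, -0.2, 0], [0, 0, 0], -1],
  [[0.14, -0.34, 0], [0, 0, 0], -1],
  [[0.2, -0.48, 0], [0, 0, 0], -1],
  [[0.26, -0.62, 0], [0, 0, 0], -1],
])

```text
time: 16.95
tcp_pos: [0.5795, -0.1824, 0.1847]
eef_rot: [-0.001, 0.99, 0.143, -0.002]
ft_force: [-0.2, 0.2, -4.8]
width: 0.0498
gripper_force: 49.9
```

Emit:
move_arm([
  [[0.06, -0.14, 0], [0, 0, 0], -1],
  [[0.12, -0.28, 0], [0, 0, 0], -1],
  [[0.18, -0.42, 0], [0, 0, 0], -1],
  [[0.22, -0.53, 0], [0, 0, 0], -1],
  [[0.24, -0.582, 0], [0, 0, 0], -1],
])

```text
time: 17.45
tcp_pos: [0.5953, -0.0248, 0.1851]
eef_rot: [-0.001, 0.989, 0.145, -0.002]
ft_force: [0.6, -0.1, -4.9]
width: 0.0498
gripper_force: 49.9
```

Emit:
move_arm([
  [[0, 0, 0], [0, 0, 0], -1],
  [[0, 0, 0], [0, 0, 0], -1],
  [[0, 0, 0], [0, 0, 0], -1],
])

```text
time: 17.75
tcp_pos: [0.597, -0.03, 0.1869]
eef_rot: [0.0, 0.99, 0.143, -0.001]
ft_force: [-0.7, 0.1, -4.3]
width: 0.0491
gripper_force: 49.9
```

```bash
python3 go.py 597 -26 98
```

```text
t 17.75 p [597.  -30.  186.9] yaw 16.43 tilt [-0.0009 -0.001 ] w 49.1 gf 49.9 F [-0.7  0.1 -4.3]
[597. -26.  98.] [0.005, -0.0154, 0.3555] 89
```

Emit:
move_arm([
  [[0, 0, 0.1], [0, 0, 0], -1],
  [[0.003, -0.006, 0.22], [0, 0, 0], -1],
  [[0.003, -0.01, 0.3], [0, 0, 0], -1],
  [[0.003, -0.01, 0.345], [0, 0, 0], -1],
  [[0.003, -0.01, 0.35], [0, 0, 0], -1],
])

```text
time: 18.25
tcp_pos: [0.5965, -0.0269, 0.0987]
eef_rot: [-0.0, 0.99, 0.143, -0.001]
ft_force: [-0.2, -0.1, -4.9]
width: 0.0496
gripper_force: 50.0
```

Emit:
move_arm([
  [[0, 0, 0], [0, 0, 0], -1],
  [[0, 0, 0.004], [0, 0, 0], -1],
  [[0, 0, 0.006], [0, 0, 0], -1],
  [[0, 0, 0.006], [0, 0, 0], -1],
])

```text
time: 18.65
tcp_pos: [0.5976, -0.026, 0.0991]
eef_rot: [0.0, 0.99, 0.144, 0.001]
ft_force: [0.5, -0.5, -4.2]
width: 0.0494
gripper_force: 50.0
```

```bash
python3 go.py 597 -26 98
```

```text
t 18.65 p [597.6 -26.   99.1] yaw 16.51 tilt [ 0.0012 -0.0003] w 49.4 gf 50.0 F [ 0.5 -0.5 -4.2]
[597. -26.  98.] [-0.0024, -0.0006, 0.0045] 1
```

Emit:
move_arm([
  [[0, 0, 0.004], [0, 0, 0], -1],
  [[0, 0, 0.006], [0, 0, 0], -1],
  [[0, 0, 0.006], [0, 0, 0], -1],
])

```text
time: 18.95
tcp_pos: [0.5975, -0.0259, 0.0976]
eef_rot: [0.0, 0.99, 0.144, 0.0]
ft_force: [-0.8, 0.7, -1.2]
width: 0.0495
gripper_force: 50.0
```

Emit:
move_arm([
  [[0, 0, 0], [0, 0, 0], 0.8],
  [[0, 0, 0], [0, 0, 0], 0.8],
  [[0, 0, 0], [0, 0, 0], 0.8],
  [[0, 0, 0], [0, 0, 0], 0.8],
  [[0, 0, 0], [0, 0, 0], 0.8],
])

```text
time: 19.45
tcp_pos: [0.5974, -0.026, 0.097]
eef_rot: [0.0, 0.99, 0.143, 0.0]
ft_force: [0.4, 0.5, -0.5]
width: 0.0834
gripper_force: 0.0
```

Emit:
move_arm([
  [[0, 0, -0.1], [0, 0, 0], 0.8],
  [[0, 0, -0.25], [0, 0, 0], 0.8],
  [[0, 0, -0.4], [0, 0, 0], 0.8],
  [[0, 0, -0.4], [0, 0, 0], 0.8],
  [[0, 0, -0.4], [0, 0, 0], 0.8],
])

```text
time: 19.95
tcp_pos: [0.5976, -0.026, 0.1977]
eef_rot: [0.0, 0.99, 0.143, 0.001]
ft_force: [0.2, -1.0, -0.2]
width: 0.0848
gripper_force: 0.0
```

```bash
python3 go.py 543.2 -292.5 120
python3 - <<'E'
from workcell import manip
from h import *
s=manip.snapshot('top');W=cloud(s);print('tops');blobs(W,rect(W,(.3,.7,-.12,.1),.11,.15));print('optic');blobs(W,rect(W,(.4,.68,-.45,-.18),.055,.08))
E
```

```text
t 19.95 p [597.6 -26.  197.7] yaw 16.5 tilt [ 0.0019 -0.0004] w 84.8 gf 0.0 F [ 0.2 -1.  -0.2]
[ 543.2 -292.5  120. ] [-0.5119, 0.9602, 0.3108] 283
tops
 px 328 uv [275 177  21  21] z [0.1191 0.1423 0.1459] rect [591.4 -28.5] [36.7 49.2] 16.5 circ [597.2 -27. ] 24.8
 px 76 uv [274 213  18   8] z [0.1242 0.1273 0.1309] rect [518.5 -20.4] [18.3 36.4] 16.3 circ [518.6 -20.3] 20.3
optic
 px 361 uv [381 201  22  22] z [0.0637 0.0715 0.0753] rect [ 543.1 -291.9] [50.6 50.3] 70.8 circ [ 542.8 -292. ] 25.9
```

Emit:
move_arm([
  [[-0.51, 0.95, 0], [0, 0, 0], 0.8],
  [[-0.51, 0.95, 0], [0, 0, 0], 0.8],
  [[-0.51, 0.95, 0], [0, 0, 0], 0.8],
  [[-0.51, 0.95, 0], [0, 0, 0], 0.8],
  [[-0.51, 0.95, 0], [0, 0, 0], 0.8],
])

```text
time: 20.5
tcp_pos: [0.5447, -0.2718, 0.1947]
eef_rot: [-0.001, 0.99, 0.144, -0.001]
ft_force: [0.2, 0.3, -0.2]
width: 0.0845
gripper_force: 0.0
```

Emit:
move_arm([
  [[0, 0.01, 0.2], [0, 0, 0], 0.8],
  [[0, 0.01, 0.4], [0, 0, 0], 0.8],
  [[0, 0.01, 0.4], [0, 0, 0], 0.8],
  [[0, 0.01, 0.4], [0, 0, 0], 0.8],
])

```text
time: 20.9
tcp_pos: [0.5462, -0.2724, 0.0956]
eef_rot: [-0.001, 0.99, 0.144, -0.002]
ft_force: [0.9, -0.3, 0.7]
width: 0.0848
gripper_force: 0.0
```

```bash
python3 go.py 543.2 -291.8 35
```

```text
t 20.9 p [ 546.2 -272.4   95.6] yaw 16.5 tilt [-0.0035  0.0022] w 84.8 gf 0.0 F [ 0.9 -0.3  0.7]
[ 543.2 -291.8   35. ] [-0.0327, 0.0717, 0.2422] 64
```

Emit:
move_arm([
  [[-0.033, 0.072, 0], [0, 0, 0], 0.8],
  [[-0.033, 0.072, 0], [0, 0, 0], 0.8],
  [[-0.033, 0.072, 0], [0, 0, 0], 0.8],
  [[-0.033, 0.072, 0], [0, 0, 0], 0.8],
])

```text
time: 21.3
tcp_pos: [0.5449, -0.293, 0.0983]
eef_rot: [0.001, 0.99, 0.143, 0.001]
ft_force: [-0.3, 0.2, -0.5]
width: 0.085
gripper_force: 0.0
```

```bash
python3 go.py 543.2 -291.8 36
```

```text
t 21.3 p [ 544.9 -293.    98.3] yaw 16.49 tilt [ 0.0019 -0.0011] w 85.0 gf 0.0 F [-0.3  0.2 -0.5]
[ 543.2 -291.8   36. ] [-0.0055, -0.007, 0.2492] 62
```

Emit:
move_arm([
  [[-0.003, -0.004, 0.12], [0, 0, 0], 0.8],
  [[-0.003, -0.004, 0.2], [0, 0, 0], 0.8],
  [[-0.003, -0.004, 0.248], [0, 0, 0], 0.8],
  [[-0.003, -0.004, 0.248], [0, 0, 0], -1],
  [[-0.003, -0.004, 0.248], [0, 0, 0], -1],
])

```text
time: 21.8
tcp_pos: [0.5439, -0.2922, 0.0356]
eef_rot: [0.0, 0.99, 0.144, 0.0]
ft_force: [-0.4, 0.0, 0.5]
width: 0.0722
gripper_force: 0.0
```

Emit:
move_arm([
  [[0, 0, 0], [0, 0, 0], -1],
  [[0, 0, 0], [0, 0, 0], -1],
  [[0, 0, 0], [0, 0, 0], -1],
  [[0, 0, 0], [0, 0, 0], -1],
  [[0, 0, 0], [0, 0, 0], -1],
])

```text
time: 22.3
tcp_pos: [0.5436, -0.2913, 0.036]
eef_rot: [-0.0, 0.99, 0.143, 0.0]
ft_force: [0.1, 2.4, 7.2]
width: 0.0512
gripper_force: 50.0
```

```bash
python3 go.py 543 -292 236 530.6 309.5 236
```

```text
t 22.3 p [ 543.6 -291.3   36. ] yaw 16.48 tilt [0.0008 0.0007] w 51.2 gf 50.0 F [0.1 2.4 7.2]
[ 543. -292.  236.] [-0.0022, 0.0016, -0.8001] 200
[530.6 309.5 236. ] [0.6349, -2.3212, 0.0017] 602
```

Emit:
move_arm([
  [[0, 0, -0.08], [0, 0, 0], -1],
  [[0, 0, -0.22], [0, 0, 0], -1],
  [[0, 0, -0.38], [0, 0, 0], -1],
  [[0, 0, -0.53], [0, 0, 0], -1],
  [[0, 0, -0.65], [0, 0, 0], -1],
])

```text
time: 22.8
tcp_pos: [0.5433, -0.2924, 0.1989]
eef_rot: [0.001, 0.99, 0.143, 0.0]
ft_force: [-0.0, -0.1, -3.7]
width: 0.0517
gripper_force: 50.0
```

Emit:
move_arm([
  [[0.02, -0.08, 0], [0, 0, 0], -1],
  [[0.06, -0.22, 0], [0, 0, 0], -1],
  [[0.11, -0.4, 0], [0, 0, 0], -1],
  [[0.16, -0.58, 0], [0, 0, 0], -1],
  [[0.21, -0.76, 0], [0, 0, 0], -1],
])

```text
time: 23.3
tcp_pos: [0.5377, -0.0921, 0.195]
eef_rot: [-0.001, 0.99, 0.143, -0.002]
ft_force: [0.9, -0.7, -4.3]
width: 0.0516
gripper_force: 50.0
```

Emit:
move_arm([
  [[0.05, -0.18, 0], [0, 0, 0], -1],
  [[0.1, -0.36, 0], [0, 0, 0], -1],
  [[0.15, -0.54, 0], [0, 0, 0], -1],
  [[0.2, -0.72, 0], [0, 0, 0], -1],
  [[0.24, -0.89, 0], [0, 0, 0], -1],
])

```text
time: 23.8
tcp_pos: [0.5318, 0.1381, 0.1951]
eef_rot: [-0.0, 0.99, 0.144, -0.002]
ft_force: [0.3, 0.6, -4.3]
width: 0.0511
gripper_force: 50.0
```

Emit:
move_arm([
  [[0.05, -0.18, 0], [0, 0, 0], -1],
  [[0.1, -0.36, 0], [0, 0, 0], -1],
  [[0.15, -0.52, 0], [0, 0, 0], -1],
  [[0.18, -0.63, 0], [0, 0, 0], -1],
  [[0.18, -0.67, 0], [0, 0, 0], -1],
])

```text
time: 24.3
tcp_pos: [0.5274, 0.3121, 0.1946]
eef_rot: [-0.0, 0.989, 0.145, -0.002]
ft_force: [-0.5, -0.1, -4.7]
width: 0.0512
gripper_force: 50.0
```

Emit:
move_arm([
  [[0, 0, 0], [0, 0, 0], -1],
  [[0, 0, 0], [0, 0, 0], -1],
  [[0, 0, 0], [0, 0, 0], -1],
])

```text
time: 24.6
tcp_pos: [0.5294, 0.3073, 0.197]
eef_rot: [0.001, 0.99, 0.143, -0.0]
ft_force: [0.0, -0.7, -4.4]
width: 0.051
gripper_force: 50.0
```

```bash
python3 go.py 530.6 309.5 60 530.6 309.5 28
```

```text
t 24.6 p [529.4 307.3 197. ] yaw 16.42 tilt [-0.0008 -0.0014] w 51.0 gf 50.0 F [ 0.  -0.7 -4.4]
[530.6 309.5  60. ] [0.0078, -0.0076, 0.548] 137
[530.6 309.5  28. ] [0.0001, -0.0001, 0.128] 32
```

Emit:
move_arm([
  [[0.003, -0.005, 0.12], [0, 0, 0], -1],
  [[0.006, -0.005, 0.28], [0, 0, 0], -1],
  [[0.006, -0.005, 0.42], [0, 0, 0], -1],
  [[0.006, -0.005, 0.52], [0, 0, 0], -1],
  [[0.006, -0.005, 0.55], [0, 0, 0], -1],
])

```text
time: 25.1
tcp_pos: [0.5288, 0.308, 0.057]
eef_rot: [0.001, 0.99, 0.143, -0.003]
ft_force: [0.2, -0.1, -4.0]
width: 0.051
gripper_force: 50.0
```

Emit:
move_arm([
  [[0, 0, 0], [0, 0, 0], -1],
  [[0, 0, 0], [0, 0, 0], -1],
  [[0, 0, 0], [0, 0, 0], -1],
])

```text
time: 25.4
tcp_pos: [0.5322, 0.3109, 0.0619]
eef_rot: [-0.0, 0.99, 0.143, 0.002]
ft_force: [0.0, -0.7, -4.5]
width: 0.0513
gripper_force: 50.0
```

```bash
python3 go.py 530.6 309.5 28.5
```

```text
t 25.4 p [532.2 310.9  61.9] yaw 16.48 tilt [0.0035 0.0014] w 51.3 gf 50.0 F [ 0.  -0.7 -4.5]
[530.6 309.5  28.5] [-0.0083, 0.0035, 0.1335] 33
```

Emit:
move_arm([
  [[-0.005, 0.003, 0.05], [0, 0, 0], -1],
  [[-0.005, 0.003, 0.09], [0, 0, 0], -1],
  [[-0.005, 0.003, 0.12], [0, 0, 0], -1],
  [[-0.005, 0.003, 0.128], [0, 0, 0], -1],
  [[-0.005, 0.003, 0.13], [0, 0, 0], -1],
])

```text
time: 25.9
tcp_pos: [0.529, 0.309, 0.0278]
eef_rot: [0.001, 0.99, 0.144, -0.001]
ft_force: [-2.3, -1.5, 5.7]
width: 0.0514
gripper_force: 50.0
```

Emit:
move_arm([
  [[0, 0, 0], [0, 0, 0], -1],
  [[0, 0, 0], [0, 0, 0], -1],
])

```text
time: 26.1
tcp_pos: [0.529, 0.309, 0.0278]
eef_rot: [0.0, 0.99, 0.144, -0.001]
ft_force: [-3.7, -1.6, 5.1]
width: 0.0516
gripper_force: 50.0
```

```bash
python3 go.py 530.6 309.5 28
```

```text
t 26.1 p [529.  309.   27.8] yaw 16.52 tilt [-0.0012 -0.0011] w 51.6 gf 50.0 F [-3.7 -1.6  5.1]
[530.6 309.5  28. ] [0.0068, 0.0, -0.0008] 2
```

Emit:
move_arm([
  [[0, 0, 0], [0, 0, 0], 0.8],
  [[0, 0, 0], [0, 0, 0], 0.8],
  [[0, 0, 0], [0, 0, 0], 0.8],
  [[0, 0, 0], [0, 0, 0], 0.8],
  [[0, 0, 0], [0, 0, 0], 0.8],
])

```text
time: 26.6
tcp_pos: [0.5299, 0.3096, 0.0273]
eef_rot: [-0.0, 0.99, 0.144, 0.0]
ft_force: [0.5, -0.6, -0.7]
width: 0.084
gripper_force: 0.0
```

Emit:
move_arm([
  [[0, 0, -0.08], [0, 0, 0], 0.8],
  [[0, 0, -0.22], [0, 0, 0], 0.8],
  [[0, 0, -0.4], [0, 0, 0], 0.8],
  [[0, 0, -0.58], [0, 0, 0], 0.8],
  [[0, 0, -0.68], [0, 0, 0], 0.8],
])

```text
time: 27.1
tcp_pos: [0.5312, 0.3102, 0.2016]
eef_rot: [-0.001, 0.99, 0.144, 0.003]
ft_force: [0.4, 0.1, -0.3]
width: 0.0846
gripper_force: 0.0
```

Emit:
move_arm([
  [[-0.06, 0.71, 0], [0, 0, 0], 0.8],
  [[-0.06, 0.71, 0], [0, 0, 0], 0.8],
  [[-0.06, 0.71, 0], [0, 0, 0], 0.8],
  [[-0.06, 0.71, 0], [0, 0, 0], 0.8],
  [[-0.06, 0.71, 0], [0, 0, 0], 0.8],
])

```text
time: 27.6
tcp_pos: [0.5666, 0.1313, 0.1975]
eef_rot: [0.001, 0.99, 0.141, 0.0]
ft_force: [0.8, 0.4, -0.5]
width: 0.0844
gripper_force: 0.0
```

```bash
python3 go.py 597.4 -26 195
python3 - <<'E'
from workcell import manip
from h import *
s=manip.snapshot('top');W=cloud(s);print('optic');blobs(W,rect(W,(.4,.68,.2,.4),.05,.08));print('ring');blobs(W,rect(W,(.4,.68,.2,.4),.016,.03))
print('tops');blobs(W,rect(W,(.3,.7,-.12,.1),.11,.15));cv2.imwrite('pics/t2.png',s['img'])
E
```

```text
t 27.6 p [566.6 131.3 197.5] yaw 16.24 tilt [ 0.0006 -0.0016] w 84.4 gf 0.0 F [ 0.8  0.4 -0.5]
[597.4 -26.  195. ] [-0.0576, 0.6387, 0.0109] 160
optic
 px 350 uv [142 211  22  21] z [0.0567 0.0619 0.0657] rect [527.9 306.4] [51.4 50.3] 87.0 circ [528.1 306.7] 26.4
ring
 px 329 uv [141 204  33  37] z [0.0167 0.0198 0.0232] rect [532.8 304.3] [97.2 82.4] 6.9 circ [533.7 308.3] 50.4
 px 27 uv [156 216  11  18] z [0.0167 0.0233 0.029 ] rect [520.8 290.8] [15.4 46.8] 65.1 circ [524.  297.7] 23.4
tops
 px 397 uv [275 174  21  24] z [0.1224 0.1425 0.1456] rect [597.1 -27.2] [48.2 49. ] 46.3 circ [598.1 -26.3] 25.5
 px 365 uv [272 213  23  24] z [0.1225 0.1275 0.1308] rect [505.  -20.3] [44.  43.9] 16.0 circ [504.6 -21. ] 29.5
 px 262 uv [272 254  18  19] z [0.1339 0.1376 0.1411] rect [413.8 -14.6] [39.2 40.2] 89.6 circ [414.2 -14.7] 20.5
```

View pics/t2.png

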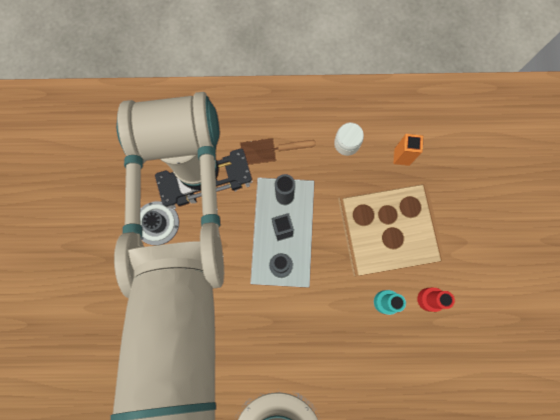

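The optic sits flat in the ring (top at z≈62 mm, about 4 mm off centre with 11 mm of clearance). All three tall moulds stand on the plate, and the empty pads show at (363,215), (410,207) and (392,238). I'll measure the pads and carry on.

Emit:
move_arm([
  [[-0.058, 0.635, 0], [0, 0, 0.0007], 0.8],
  [[-0.058, 0.635, 0], [0, 0, 0], 0.8],
  [[-0.058, 0.635, 0], [0, 0, 0], 0.8],
  [[-0.058, 0.635, 0], [0, 0, 0], 0.8],
  [[-0.058, 0.635, 0], [0, 0, 0], 0.8],
])

```text
time: 28.15
tcp_pos: [0.5972, -0.0214, 0.1971]
eef_rot: [-0.0, 0.99, 0.143, -0.0]
ft_force: [-0.2, 1.2, 0.4]
width: 0.0846
gripper_force: 0.0
```

Emit:
move_arm([
  [[0, 0, 0], [0, 0, 0], 0.8],
  [[0, 0, 0], [0, 0, 0], 0.8],
])

```text
time: 28.35
tcp_pos: [0.5966, -0.0191, 0.1975]
eef_rot: [-0.0, 0.989, 0.145, -0.0]
ft_force: [0.6, -0.1, -0.5]
width: 0.084
gripper_force: 0.0
```

```bash
python3 go.py 597.4 -26 98
python3 - <<'E'
from workcell import manip
from h import *
import pickle
s=pickle.load(open('top0.pkl','rb'));img=cv2.imread('pics/t2.png')
K=s['camera_matrix'];R=s['R'];t=s['t']
g=img[...,2].astype(int)
m=np.zeros(g.shape,np.uint8);m[195:255,348:428]=(g[195:255,348:428]<110)
n,l,st,c=cv2.connectedComponentsWithStats(m)
C=-R.T@t
for i in range(1,n):
    if st[i,4]>60:
        d=R.T@np.linalg.solve(K,[c[i,0],c[i,1],1]);k=(.02-C[2])/d[2];print(st[i],((C+k*d)*1000).round(1))
E
```

```text
t 28.35 p [596.6 -19.1 197.5] yaw 16.63 tilt [-0.0003  0.0009] w 84.0 gf 0.0 F [ 0.6 -0.1 -0.5]
[597.4 -26.   98. ] [-0.0048, 0.0279, 0.3978] 100
[407 197  14  20 183] [ 565.7 -361.    20. ]
[360 205  14  20 187] [ 546.  -238.2   20. ]
[385 206  12  17 144] [ 545.8 -300.1   20. ]
[389 228  14  20 187] [ 484.4 -311.    20. ]
```

Run:
```python
from h import *
import pickle
s=pickle.load(open('top0.pkl','rb'));img=cv2.imread('pics/t2.png')
K=s['camera_matrix'];R=s['R'];t=s['t'];C=-R.T@t
print(img[207,394:428].tolist())
m=np.zeros(img.shape[:2],np.uint8);m[190:258,346:432]=(img[190:258,346:432,2]<150)
n,l,st,c=cv2.connectedComponentsWithStats(m)
for i in range(1,n):
    if st[i,4]>60:
        d=R.T@np.linalg.solve(K,[c[i,0],c[i,1],1]);k=(.02-C[2])/d[2];print(st[i],c[i].round(1),((C+k*d)*1000).round(1))
```

```text
[[109, 147, 175], [132, 174, 200], [138, 180, 206], [138, 180, 206], [127, 168, 195], [90, 124, 155], [49, 72, 108], [48, 70, 109], [48, 71, 108], [48, 71, 108], [49, 73, 110], [53, 76, 114], [51, 74, 114], [51, 75, 114], [51, 74, 113], [48, 70, 107], [47, 68, 103], [47, 69, 105], [49, 70, 107], [47, 68, 105], [44, 66, 102], [47, 68, 105], [47, 69, 106], [46, 68, 104], [46, 67, 101], [43, 63, 99], [51, 75, 108], [102, 139, 167], [141, 182, 208], [137, 179, 205], [134, 175, 201], [134, 175, 201], [133, 174, 200], [122, 162, 190]]
[399 196  22  22 356] [409.9 206.5] [ 563.9 -351.9   20. ]
[353 204  21  22 360] [363.1 214.7] [ 543.9 -229.3   20. ]
[378 205  20  19 287] [387.3 214.2] [ 544.4 -292.2   20. ]
[382 227  22  22 369] [392.5 237.8] [ 482.7 -302.2   20. ]
```

Emit:
move_arm([
  [[-0.003, 0.025, 0.1], [0, 0, 0], 0.8],
  [[-0.003, 0.025, 0.1], [0, 0, 0], 0.8],
  [[-0.003, 0.025, 0.1], [0, 0, 0], 0.8],
])

```text
time: 28.65
tcp_pos: [0.5975, -0.0261, 0.1724]
eef_rot: [-0.0, 0.99, 0.144, -0.001]
ft_force: [0.8, -0.2, 0.6]
width: 0.0847
gripper_force: 0.0
```

```bash
python3 go.py 597.4 -26 98
```

```text
t 28.65 p [597.5 -26.1 172.4] yaw 16.58 tilt [-0.0012  0.0006] w 84.7 gf 0.0 F [ 0.8 -0.2  0.6]
[597.4 -26.   98. ] [0.0001, -0.0001, 0.2974] 74
```

Emit:
move_arm([
  [[0, 0, 0.12], [0, 0, 0], 0.8],
  [[0, 0, 0.22], [0, 0, 0], 0.8],
  [[0, 0, 0.297], [0, 0, 0], 0.8],
  [[0, 0, 0.297], [0, 0, 0], 0.8],
  [[0, 0, 0.297], [0, 0, 0], -1],
])

```text
time: 29.15
tcp_pos: [0.5987, -0.0271, 0.0992]
eef_rot: [0.0, 0.99, 0.144, 0.001]
ft_force: [0.1, -0.5, 0.9]
width: 0.0799
gripper_force: 0.0
```

Emit:
move_arm([
  [[0, 0, 0], [0, 0, 0], -1],
  [[0, 0, 0], [0, 0, 0], -1],
  [[0, 0, 0], [0, 0, 0], -1],
  [[0, 0, 0], [0, 0, 0], -1],
  [[0, 0, 0], [0, 0, 0], -1],
])

```text
time: 29.65
tcp_pos: [0.5982, -0.027, 0.0989]
eef_rot: [-0.0, 0.99, 0.143, 0.001]
ft_force: [-0.2, 1.4, 3.5]
width: 0.0494
gripper_force: 49.9
```

```bash
python3 go.py 597.4 -26 182 563.3 -351.9 182
```

```text
t 29.65 p [598.2 -27.   98.9] yaw 16.48 tilt [0.0009 0.0009] w 49.4 gf 49.9 F [-0.2  1.4  3.5]
[597.4 -26.  182. ] [-0.0017, -0.0049, -0.3323] 83
[ 563.3 -351.9  182. ] [-0.5007, 1.2113, -0.0013] 328
```

Emit:
move_arm([
  [[0, 0, -0.06], [0, 0, 0], -1],
  [[0, 0, -0.15], [0, 0, 0], -1],
  [[0, 0, -0.25], [0, 0, 0], -1],
  [[0, 0, -0.34], [0, 0, 0], -1],
  [[0, 0, -0.34], [0, 0, 0], -1],
])

```text
time: 30.15
tcp_pos: [0.5996, -0.0281, 0.1853]
eef_rot: [0.001, 0.99, 0.143, 0.002]
ft_force: [1.2, -0.7, -5.9]
width: 0.0496
gripper_force: 49.8
```

Emit:
move_arm([
  [[-0.03, 0.08, 0], [0, 0, 0], -1],
  [[-0.08, 0.2, 0], [0, 0, 0], -1],
  [[-0.14, 0.34, 0], [0, 0, 0], -1],
  [[-0.2, 0.48, 0], [0, 0, 0], -1],
  [[-0.26, 0.62, 0], [0, 0, 0], -1],
])

```text
time: 30.65
tcp_pos: [0.5781, -0.1955, 0.1805]
eef_rot: [-0.001, 0.99, 0.144, -0.002]
ft_force: [0.5, 0.5, -5.3]
width: 0.0494
gripper_force: 49.8
```

Emit:
move_arm([
  [[-0.06, 0.14, 0], [0, 0, 0], -1],
  [[-0.12, 0.28, 0], [0, 0, 0], -1],
  [[-0.18, 0.42, 0], [0, 0, 0], -1],
  [[-0.22, 0.53, 0], [0, 0, 0], -1],
  [[-0.24, 0.592, 0], [0, 0, 0], -1],
])

```text
time: 31.15
tcp_pos: [0.5625, -0.3559, 0.1803]
eef_rot: [-0.001, 0.99, 0.142, -0.002]
ft_force: [-0.1, 1.0, -6.0]
width: 0.0496
gripper_force: 49.8
```

Emit:
move_arm([
  [[0, 0, 0.05], [0, 0, 0], -1],
  [[0, 0, 0.1], [0, 0, 0], -1],
  [[0, 0, 0.1], [0, 0, 0], -1],
  [[0, 0, 0.1], [0, 0, 0], -1],
])

```text
time: 31.55
tcp_pos: [0.564, -0.3514, 0.1571]
eef_rot: [-0.001, 0.99, 0.144, -0.001]
ft_force: [-0.4, -0.4, -5.3]
width: 0.0496
gripper_force: 49.8
```

```bash
python3 go.py 563.8 -351.9 107
```

```text
t 31.55 p [ 564.  -351.4  157.1] yaw 16.6 tilt [-0.0018  0.002 ] w 49.6 gf 49.8 F [-0.4 -0.4 -5.3]
[ 563.8 -351.9  107. ] [-0.0009, 0.0021, 0.2005] 50
```

Emit:
move_arm([
  [[0, 0.002, 0.08], [0, 0, 0], -1],
  [[0, 0.002, 0.14], [0, 0, 0], -1],
  [[0, 0.002, 0.18], [0, 0, 0], -1],
  [[0, 0.002, 0.19], [0, 0, 0], -1],
  [[0, 0.002, 0.19], [0, 0, 0], -1],
])

```text
time: 32.05
tcp_pos: [0.5646, -0.3537, 0.1109]
eef_rot: [0.0, 0.99, 0.144, 0.0]
ft_force: [0.0, -0.6, -5.6]
width: 0.0495
gripper_force: 49.8
```

Emit:
move_arm([
  [[0, 0, 0], [0, 0, 0], -1],
  [[0, 0, 0], [0, 0, 0], -1],
])

```text
time: 32.25
tcp_pos: [0.5649, -0.3544, 0.1118]
eef_rot: [0.001, 0.99, 0.144, 0.001]
ft_force: [1.0, 0.8, -5.2]
width: 0.0497
gripper_force: 49.8
```

```bash
python3 go.py 563.8 -351.9 106.5
```

```text
t 32.25 p [ 564.9 -354.4  111.8] yaw 16.5 tilt [ 0.0015 -0.0013] w 49.7 gf 49.8 F [ 1.   0.8 -5.2]
[ 563.8 -351.9  106.5] [-0.0014, -0.0109, 0.021] 6
```

Emit:
move_arm([
  [[-0.002, -0.009, 0.008], [0, 0, 0], -1],
  [[-0.002, -0.009, 0.014], [0, 0, 0], -1],
  [[-0.002, -0.009, 0.016], [0, 0, 0], -1],
  [[-0.002, -0.009, 0.016], [0, 0, 0], -1],
])

```text
time: 32.65
tcp_pos: [0.5631, -0.3518, 0.107]
eef_rot: [-0.0, 0.99, 0.143, -0.0]
ft_force: [-0.9, 0.6, -2.4]
width: 0.0501
gripper_force: 49.8
```

```bash
python3 go.py 563.8 -351.9 106.5
```

```text
t 32.65 p [ 563.1 -351.8  107. ] yaw 16.5 tilt [-0.0001  0.0003] w 50.1 gf 49.8 F [-0.9  0.6 -2.4]
[ 563.8 -351.9  106.5] [0.0027, 0.0013, 0.002] 1
```

Touching. Release, lift, and go to the square at (505.5, -19).

Emit:
move_arm([
  [[0.001, 0, 0.002], [0, 0, 0], -1],
  [[0.001, 0, 0.002], [0, 0, 0], 0.8],
  [[0.001, 0, 0.002], [0, 0, 0], 0.8],
  [[0.001, 0, 0.002], [0, 0, 0], 0.8],
  [[0.001, 0, 0.002], [0, 0, 0], 0.8],
])

```text
time: 33.15
tcp_pos: [0.5638, -0.3524, 0.1066]
eef_rot: [0.001, 0.99, 0.143, 0.0]
ft_force: [-0.1, 0.0, 0.2]
width: 0.0784
gripper_force: 0.0
```

Emit:
move_arm([
  [[0, 0, 0], [0, 0, 0], 0.8],
  [[0, 0, -0.1], [0, 0, 0], 0.8],
  [[0, 0, -0.25], [0, 0, 0], 0.8],
  [[0, 0, -0.36], [0, 0, 0], 0.8],
  [[0, 0, -0.36], [0, 0, 0], 0.8],
])

```text
time: 33.65
tcp_pos: [0.5658, -0.3537, 0.2012]
eef_rot: [0.003, 0.99, 0.144, 0.003]
ft_force: [-0.7, -1.5, -0.1]
width: 0.0847
gripper_force: 0.0
```

Emit:
move_arm([
  [[0.08, -0.68, 0], [0, 0, 0], 0.8],
  [[0.08, -0.68, 0], [0, 0, 0], 0.8],
  [[0.08, -0.68, 0], [0, 0, 0], 0.8],
  [[0.08, -0.68, 0], [0, 0, 0], 0.8],
])

```text
time: 34.05
tcp_pos: [0.5322, -0.1789, 0.195]
eef_rot: [-0.002, 0.989, 0.145, -0.001]
ft_force: [0.4, -1.1, 0.8]
width: 0.0847
gripper_force: 0.0
```

Emit:
move_arm([
  [[0.08, -0.655, 0], [0, 0, 0], 0.8],
  [[0.08, -0.655, 0], [0, 0, 0], 0.8],
  [[0.08, -0.655, 0], [0, 0, 0], 0.8],
  [[0.08, -0.655, 0], [0, 0, 0], 0.8],
  [[0.08, -0.655, 0], [0, 0, 0], 0.8],
])

```text
time: 34.55
tcp_pos: [0.506, -0.0188, 0.1955]
eef_rot: [-0.0, 0.989, 0.145, -0.001]
ft_force: [0.2, -1.2, 0.2]
width: 0.0846
gripper_force: 0.0
```

Emit:
move_arm([
  [[0, 0, 0.05], [0, 0, 0], 0.8],
  [[0, 0, 0.1], [0, 0, 0], 0.8],
  [[0, 0, 0.1], [0, 0, 0], 0.8],
])

```text
time: 34.85
tcp_pos: [0.5055, -0.0218, 0.1683]
eef_rot: [-0.001, 0.99, 0.142, -0.003]
ft_force: [-0.9, 0.7, -0.2]
width: 0.0842
gripper_force: 0.0
```

```bash
python3 go.py 505.5 -19.3 86;python3 - <<'E'
from workcell import manip
from h import *
s=manip.snapshot('top');W=cloud(s);blobs(W,rect(W,(.4,.68,-.45,-.15),.125,.165))
E
```

```text
t 34.85 p [505.5 -21.8 168.3] yaw 16.38 tilt [-0.0053  0.0004] w 84.2 gf 0.0 F [-0.9  0.7 -0.2]
[505.5 -19.3  86. ] [0.0045, -0.0091, 0.3293] 82
 px 430 uv [412 186  25  23] z [0.1323 0.1511 0.1544] rect [ 562.3 -350.9] [48.5 49.2] 12.4 circ [ 563.1 -351.3] 25.7
```

Emit:
move_arm([
  [[0.002, -0.004, 0.12], [0, 0, 0], 0.8],
  [[0.002, -0.004, 0.24], [0, 0, 0], 0.8],
  [[0.002, -0.004, 0.325], [0, 0, 0], 0.8],
  [[0.002, -0.004, 0.325], [0, 0, 0], 0.8],
  [[0.002, -0.004, 0.325], [0, 0, 0], -1],
])

```text
time: 35.4
tcp_pos: [0.5077, -0.0201, 0.0902]
eef_rot: [0.0, 0.99, 0.143, -0.0]
ft_force: [0.9, -0.3, 0.2]
width: 0.0798
gripper_force: 0.0
```

Emit:
move_arm([
  [[0, 0, 0], [0, 0, 0], -1],
  [[0, 0, 0], [0, 0, 0], -1],
  [[0, 0, 0], [0, 0, 0], -1],
  [[0, 0, 0], [0, 0, 0], -1],
  [[0, 0, 0], [0, 0, 0], -1],
])

```text
time: 35.9
tcp_pos: [0.5073, -0.019, 0.0904]
eef_rot: [-0.0, 0.99, 0.143, 0.0]
ft_force: [-0.6, 2.1, 3.1]
width: 0.0438
gripper_force: 49.9
```

Emit:
move_arm([
  [[0, 0, 0], [0, 0, 0], -1],
  [[0, 0, 0], [0, 0, 0], -1],
])

```text
time: 36.1
tcp_pos: [0.5073, -0.019, 0.0904]
eef_rot: [-0.0, 0.99, 0.143, 0.0]
ft_force: [-1.1, 3.2, 4.3]
width: 0.0436
gripper_force: 49.9
```

```bash
python3 go.py 505.5 -19.3 170 543.7 -229.2 170
```

```text
t 36.1 p [507.3 -19.   90.4] yaw 16.5 tilt [0.0005 0.0007] w 43.6 gf 49.9 F [-1.1  3.2  4.3]
[505.5 -19.3 170. ] [-0.0071, -0.0009, -0.3183] 80
[ 543.7 -229.2  170. ] [-0.0919, 0.8484, -0.0005] 213
```

Emit:
move_arm([
  [[0, 0, -0.06], [0, 0, 0], -1],
  [[0, 0, -0.15], [0, 0, 0], -1],
  [[0, 0, -0.25], [0, 0, 0], -1],
  [[0, 0, -0.34], [0, 0, 0], -1],
  [[0, 0, -0.34], [0, 0, 0], -1],
])

```text
time: 36.6
tcp_pos: [0.5086, -0.0201, 0.1761]
eef_rot: [0.001, 0.99, 0.144, 0.002]
ft_force: [2.0, -0.5, -7.1]
width: 0.0441
gripper_force: 49.9
```

Emit:
move_arm([
  [[-0.01, 0.08, 0], [0, 0, 0], -1],
  [[-0.03, 0.24, 0], [0, 0, 0], -1],
  [[-0.05, 0.42, 0], [0, 0, 0], -1],
  [[-0.07, 0.6, 0], [0, 0, 0], -1],
  [[-0.08, 0.73, 0], [0, 0, 0], -1],
])

```text
time: 37.1
tcp_pos: [0.5387, -0.2029, 0.1718]
eef_rot: [-0.0, 0.99, 0.143, -0.002]
ft_force: [-0.0, 0.4, -8.6]
width: 0.044
gripper_force: 49.9
```

Emit:
move_arm([
  [[-0.005, 0.08, 0], [0, 0, 0], -1],
  [[-0.005, 0.12, 0], [0, 0, 0], -1],
  [[-0.005, 0.12, 0.05], [0, 0, 0], -1],
  [[-0.005, 0.12, 0.1], [0, 0, 0], -1],
  [[-0.005, 0.12, 0.1], [0, 0, 0], -1],
])

```text
time: 37.6
tcp_pos: [0.5446, -0.2262, 0.1467]
eef_rot: [-0.003, 0.99, 0.144, -0.003]
ft_force: [-1.1, -0.0, -7.8]
width: 0.0436
gripper_force: 49.9
```

```bash
python3 go.py 545.3 -229.2 98.4
```

```text
t 37.6 p [ 544.6 -226.2  146.7] yaw 16.59 tilt [-0.0065  0.0044] w 43.6 gf 49.9 F [-1.1 -0.  -7.8]
[ 545.3 -229.2   98.4] [0.0003, 0.0137, 0.1932] 48
```

Emit:
move_arm([
  [[0, 0.004, 0.07], [0, 0, 0], -1],
  [[0, 0.006, 0.13], [0, 0, 0], -1],
  [[0, 0.006, 0.17], [0, 0, 0], -1],
  [[0, 0.006, 0.17], [0, 0, 0], -1],
  [[0, 0.006, 0.17], [0, 0, 0], -1],
])

```text
time: 38.1
tcp_pos: [0.5478, -0.2302, 0.1077]
eef_rot: [0.0, 0.99, 0.144, 0.0]
ft_force: [0.3, 0.8, -7.8]
width: 0.0439
gripper_force: 49.9
```

Emit:
move_arm([
  [[0, 0, 0], [0, 0, 0], -1],
  [[0, 0, 0], [0, 0, 0], -1],
])

```text
time: 38.3
tcp_pos: [0.5482, -0.2309, 0.1084]
eef_rot: [0.001, 0.99, 0.144, 0.001]
ft_force: [0.4, 1.2, -7.2]
width: 0.044
gripper_force: 49.9
```

```bash
python3 go.py 545.3 -229.2 98.2
```

```text
t 38.3 p [ 548.2 -230.9  108.4] yaw 16.51 tilt [ 0.0016 -0.001 ] w 44.0 gf 49.9 F [ 0.4  1.2 -7.2]
[ 545.3 -229.2   98.2] [-0.0093, -0.01, 0.0408] 11
```

Emit:
move_arm([
  [[-0.009, -0.009, 0.015], [0, 0, 0], -1],
  [[-0.009, -0.009, 0.025], [0, 0, 0], -1],
  [[-0.009, -0.009, 0.032], [0, 0, 0], -1],
  [[-0.009, -0.009, 0.034], [0, 0, 0], -1],
  [[-0.009, -0.009, 0.034], [0, 0, 0], -1],
])

```text
time: 38.8
tcp_pos: [0.5448, -0.2292, 0.0988]
eef_rot: [-0.0, 0.99, 0.143, -0.0]
ft_force: [-0.8, 0.0, -6.8]
width: 0.0436
gripper_force: 49.9
```

```bash
python3 go.py 545.3 -229.2 98.2
```

```text
t 38.8 p [ 544.8 -229.2   98.8] yaw 16.49 tilt [-0.0002  0.    ] w 43.6 gf 49.9 F [-0.8  0.  -6.8]
[ 545.3 -229.2   98.2] [0.0019, 0.0005, 0.0023] 1
```

Lower by about 1 mm, release, then go to the stepped mould at (413.5, -13.5).

Emit:
move_arm([
  [[0.002, 0, 0.003], [0, 0, 0], -1],
  [[0.002, 0, 0.005], [0, 0, 0], -1],
  [[0.002, 0, 0.005], [0, 0, 0], -1],
  [[0.002, 0, 0.005], [0, 0, 0], -1],
])

```text
time: 39.2
tcp_pos: [0.5454, -0.2291, 0.0984]
eef_rot: [0.0, 0.99, 0.144, 0.0]
ft_force: [-2.1, 0.6, -0.6]
width: 0.0438
gripper_force: 49.9
```

Emit:
move_arm([
  [[0, 0, 0], [0, 0, 0], 0.8],
  [[0, 0, 0], [0, 0, 0], 0.8],
  [[0, 0, 0], [0, 0, 0], 0.8],
  [[0, 0, 0], [0, 0, 0], 0.8],
  [[0, 0, 0], [0, 0, 0], 0.8],
])

```text
time: 39.7
tcp_pos: [0.5456, -0.2292, 0.0979]
eef_rot: [0.0, 0.99, 0.144, 0.0]
ft_force: [-0.5, 0.5, 0.4]
width: 0.0801
gripper_force: 0.0
```

Emit:
move_arm([
  [[0, 0, -0.1], [0, 0, 0], 0.8],
  [[0, 0, -0.25], [0, 0, 0], 0.8],
  [[0, 0, -0.4], [0, 0, 0], 0.8],
  [[0, 0, -0.4], [0, 0, 0], 0.8],
])

```text
time: 40.1
tcp_pos: [0.5485, -0.2308, 0.2035]
eef_rot: [0.004, 0.99, 0.144, 0.005]
ft_force: [0.6, -0.4, 0.7]
width: 0.0843
gripper_force: 0.0
```

Emit:
move_arm([
  [[-0.26, -0.97, 0], [0, 0, 0], 0.8],
  [[-0.26, -0.97, 0], [0, 0, 0], 0.8],
  [[-0.26, -0.97, 0], [0, 0, 0], 0.8],
  [[-0.26, -0.97, 0], [0, 0, 0], 0.8],
  [[-0.26, -0.97, 0], [0, 0, 0], 0.8],
])

```text
time: 40.6
tcp_pos: [0.4129, -0.0144, 0.1968]
eef_rot: [-0.0, 0.99, 0.143, -0.0]
ft_force: [0.8, 0.3, 0.8]
width: 0.0847
gripper_force: 0.0
```

Emit:
move_arm([
  [[0, 0, 0.05], [0, 0, 0], 0.8],
  [[0, 0, 0.1], [0, 0, 0], 0.8],
  [[0, 0, 0.1], [0, 0, 0], 0.8],
])

```text
time: 40.9
tcp_pos: [0.4128, -0.0151, 0.171]
eef_rot: [-0.001, 0.99, 0.144, -0.002]
ft_force: [-0.0, -0.5, 0.0]
width: 0.0846
gripper_force: 0.0
```

```bash
python3 go.py 413.5 -13.5 89;python3 - <<'E'
from workcell import manip
from h import *
s=manip.snapshot('top');W=cloud(s);blobs(W,rect(W,(.4,.68,-.45,-.15),.125,.165))
E
```

```text
t 40.9 p [412.8 -15.1 171. ] yaw 16.56 tilt [-0.0036  0.0006] w 84.6 gf 0.0 F [-0.  -0.5  0. ]
[413.5 -13.5  89. ] [0.0058, -0.0048, 0.3281] 82
 px 430 uv [412 186  25  23] z [0.1326 0.1512 0.1548] rect [ 562.7 -351.2] [49.2 49.9] 54.9 circ [ 561.8 -352.1] 25.9
 px 369 uv [360 195  24  24] z [0.1306 0.136  0.1391] rect [ 543.1 -230.6] [44.3 44.5] 16.6 circ [ 543.  -230.4] 30.8
```

Emit:
move_arm([
  [[0.001, -0.003, 0.12], [0, 0, 0], 0.8],
  [[0.001, -0.003, 0.24], [0, 0, 0], 0.8],
  [[0.001, -0.003, 0.33], [0, 0, 0], 0.8],
  [[0.001, -0.003, 0.33], [0, 0, 0], 0.8],
  [[0.001, -0.003, 0.33], [0, 0, 0], -1],
])

```text
time: 41.45
tcp_pos: [0.4153, -0.0155, 0.0906]
eef_rot: [0.0, 0.99, 0.143, 0.0]
ft_force: [0.0, 0.2, -0.8]
width: 0.0794
gripper_force: 0.0
```

Emit:
move_arm([
  [[0, 0, 0], [0, 0, 0], -1],
  [[0, 0, 0], [0, 0, 0], -1],
  [[0, 0, 0], [0, 0, 0], -1],
  [[0, 0, 0], [0, 0, 0], -1],
  [[0, 0, 0], [0, 0, 0], -1],
])

```text
time: 41.95
tcp_pos: [0.4145, -0.0143, 0.0905]
eef_rot: [-0.001, 0.99, 0.143, 0.0]
ft_force: [-1.3, 2.4, 4.5]
width: 0.0416
gripper_force: 49.9
```

Emit:
move_arm([
  [[0, 0, 0], [0, 0, 0], -1],
  [[0, 0, 0], [0, 0, 0], -1],
])

```text
time: 42.15
tcp_pos: [0.4146, -0.0143, 0.0905]
eef_rot: [-0.001, 0.99, 0.143, 0.0]
ft_force: [-1.0, 3.7, 6.3]
width: 0.0411
gripper_force: 49.9
```

```bash
python3 go.py 413.5 -13.5 170 482 -301.5 170
```

```text
t 42.15 p [414.6 -14.3  90.5] yaw 16.47 tilt [-0.      0.0014] w 41.1 gf 49.9 F [-1.   3.7  6.3]
[413.5 -13.5 170. ] [-0.003, -0.0048, -0.318] 80
[ 482.  -301.5  170. ] [-0.0639, 1.1824, -0.0016] 296
```

Emit:
move_arm([
  [[0, 0, -0.06], [0, 0, 0], -1],
  [[0, 0, -0.15], [0, 0, 0], -1],
  [[0, 0, -0.25], [0, 0, 0], -1],
  [[0, 0, -0.34], [0, 0, 0], -1],
  [[0, 0, -0.34], [0, 0, 0], -1],
])

```text
time: 42.65
tcp_pos: [0.4162, -0.016, 0.1765]
eef_rot: [0.001, 0.99, 0.144, 0.002]
ft_force: [1.9, -0.5, -7.4]
width: 0.0414
gripper_force: 49.9
```

Emit:
move_arm([
  [[-0.01, 0.08, 0], [0, 0, 0], -1],
  [[-0.02, 0.2, 0], [0, 0, 0], -1],
  [[-0.03, 0.34, 0], [0, 0, 0], -1],
  [[-0.035, 0.48, 0], [0, 0, 0], -1],
  [[-0.035, 0.62, 0], [0, 0, 0], -1],
])

```text
time: 43.15
tcp_pos: [0.4487, -0.1671, 0.1725]
eef_rot: [-0.001, 0.99, 0.144, -0.002]
ft_force: [0.9, 0.1, -6.6]
width: 0.0417
gripper_force: 49.9
```

Emit:
move_arm([
  [[-0.01, 0.14, 0], [0, 0, 0], -1],
  [[-0.015, 0.28, 0], [0, 0, 0], -1],
  [[-0.02, 0.42, 0], [0, 0, 0], -1],
  [[-0.025, 0.52, 0], [0, 0, 0], -1],
  [[-0.025, 0.56, 0], [0, 0, 0], -1],
])

```text
time: 43.65
tcp_pos: [0.4833, -0.3047, 0.172]
eef_rot: [-0.0, 0.99, 0.143, -0.002]
ft_force: [0.3, 1.0, -7.3]
width: 0.0414
gripper_force: 49.9
```

Emit:
move_arm([
  [[0, 0, 0.05], [0, 0, 0], -1],
  [[0, 0, 0.15], [0, 0, 0], -1],
  [[0, 0, 0.22], [0, 0, 0], -1],
  [[0, 0, 0.22], [0, 0, 0], -1],
  [[0, 0, 0.22], [0, 0, 0], -1],
])

```text
time: 44.15
tcp_pos: [0.4833, -0.3004, 0.1192]
eef_rot: [-0.001, 0.99, 0.144, -0.001]
ft_force: [0.8, -0.1, -7.4]
width: 0.0415
gripper_force: 49.9
```

Emit:
move_arm([
  [[0, 0, 0], [0, 0, 0], -1],
  [[0, 0, 0], [0, 0, 0], -1],
])

```text
time: 44.35
tcp_pos: [0.4848, -0.3024, 0.1213]
eef_rot: [0.001, 0.99, 0.144, 0.001]
ft_force: [-0.8, -0.1, -7.6]
width: 0.0416
gripper_force: 49.9
```

```bash
python3 go.py 482.9 -301.7 98.4
```

```text
t 44.35 p [ 484.8 -302.4  121.3] yaw 16.53 tilt [ 0.0018 -0.0015] w 41.6 gf 49.9 F [-0.8 -0.1 -7.6]
[ 482.9 -301.7   98.4] [-0.0065, -0.0049, 0.0917] 23
```

Emit:
move_arm([
  [[-0.006, -0.004, 0.04], [0, 0, 0], -1],
  [[-0.006, -0.004, 0.07], [0, 0, 0], -1],
  [[-0.006, -0.004, 0.08], [0, 0, 0], -1],
  [[-0.006, -0.004, 0.08], [0, 0, 0], -1],
  [[-0.006, -0.004, 0.08], [0, 0, 0], -1],
])

```text
time: 44.85
tcp_pos: [0.4825, -0.3018, 0.1001]
eef_rot: [0.0, 0.99, 0.143, 0.0]
ft_force: [-0.9, 0.2, -6.9]
width: 0.0417
gripper_force: 49.9
```

Emit:
move_arm([
  [[0, 0, 0], [0, 0, 0], -1],
  [[0, 0, 0], [0, 0, 0], -1],
])

```text
time: 45.05
tcp_pos: [0.4826, -0.3019, 0.1005]
eef_rot: [0.0, 0.99, 0.143, 0.0]
ft_force: [-0.9, -0.2, -7.7]
width: 0.0416
gripper_force: 49.9
```

```bash
python3 go.py 482.9 -301.7 98.4
```

```text
t 45.05 p [ 482.6 -301.9  100.5] yaw 16.5 tilt [ 0.0005 -0.0005] w 41.6 gf 49.9 F [-0.9 -0.2 -7.7]
[ 482.9 -301.7   98.4] [0.0013, -0.0004, 0.0084] 2
```

Emit:
move_arm([
  [[0.001, 0, 0.004], [0, 0, 0], -1],
  [[0.001, 0, 0.008], [0, 0, 0], -1],
  [[0.001, 0, 0.009], [0, 0, 0], -1],
  [[0.001, 0, 0.009], [0, 0, 0], -1],
])

```text
time: 45.45
tcp_pos: [0.4828, -0.3017, 0.0985]
eef_rot: [0.0, 0.99, 0.143, 0.0]
ft_force: [-0.5, 1.4, -2.4]
width: 0.0414
gripper_force: 49.9
```

Emit:
move_arm([
  [[0, 0, 0], [0, 0, 0], 0.8],
  [[0, 0, 0], [0, 0, 0], 0.8],
  [[0, 0, 0], [0, 0, 0], 0.8],
  [[0, 0, 0], [0, 0, 0], 0.8],
  [[0, 0, 0], [0, 0, 0], 0.8],
])

```text
time: 45.95
tcp_pos: [0.4828, -0.3018, 0.0982]
eef_rot: [0.0, 0.99, 0.143, 0.0]
ft_force: [-0.7, -0.0, -0.7]
width: 0.0781
gripper_force: 0.0
```

Emit:
move_arm([
  [[0, 0, -0.1], [0, 0, 0], 0.8],
  [[0, 0, -0.25], [0, 0, 0], 0.8],
  [[0, 0, -0.4], [0, 0, 0], 0.8],
  [[0, 0, -0.5], [0, 0, 0], 0.8],
])

```text
time: 46.35
tcp_pos: [0.4834, -0.3022, 0.2258]
eef_rot: [0.001, 0.99, 0.144, 0.001]
ft_force: [0.7, -0.5, 1.2]
width: 0.0845
gripper_force: 0.0
```

Emit:
move_arm([
  [[-0.2, -0.9, 0], [0, 0, 0], 0.8],
  [[-0.2, -0.9, 0], [0, 0, 0], 0.8],
  [[-0.2, -0.9, 0], [0, 0, 0], 0.8],
  [[-0.2, -0.9, 0], [0, 0, 0], 0.8],
  [[-0.2, -0.9, 0], [0, 0, 0], 0.8],
])

```text
time: 46.85
tcp_pos: [0.3683, -0.0973, 0.2229]
eef_rot: [-0.001, 0.99, 0.144, -0.0]
ft_force: [0.8, 0.5, -0.3]
width: 0.0846
gripper_force: 0.0
```

Run:
```python
from workcell import manip
from h import *
s=manip.snapshot('top');W=cloud(s);blobs(W,rect(W,(.4,.68,-.45,-.15),.125,.165));blobs(W,rect(W,(.4,.68,.2,.4),.05,.08));cv2.imwrite('pics/t3.png',s['img'])
```

```text
px 432 uv [412 186  25  23] z [0.1312 0.1511 0.1542] rect [ 562.3 -351.2] [49.  49.4] 26.6 circ [ 562.2 -351.7] 25.4
 px 373 uv [360 195  24  24] z [0.1309 0.136  0.139 ] rect [ 543.  -230.4] [44.2 44.8] 16.1 circ [ 543.3 -230.3] 30.1
 px 297 uv [395 222  20  19] z [0.1301 0.1461 0.1495] rect [ 482.4 -301.6] [39.9 40.8] 25.9 circ [ 482.9 -301.8] 21.1
 px 353 uv [142 211  22  21] z [0.0568 0.0622 0.0656] rect [528.  306.4] [49.5 50.7] 3.6 circ [528.  306.4] 26.2
```

View pics/t3.png

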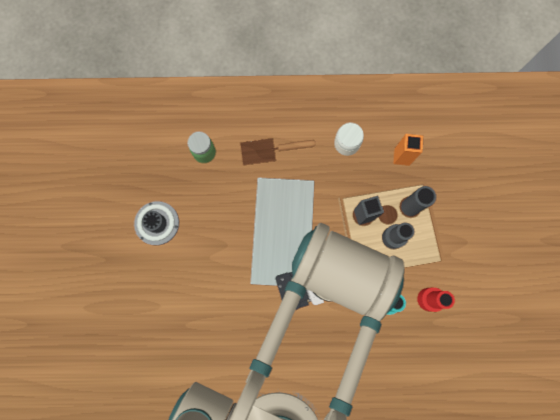

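The three tall moulds are back on their pads at (368,210), (417,201) and (400,235). The optic is in the ring at (153,222), and the jar, tin and paddle are where they were. Handing in.

```bash
python3 -c "
from workcell import manip;print(manip.job_done())"
```

```text
the job is handed in; nothing more can be done
None
```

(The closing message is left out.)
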